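# Pack tartlets in the carrier and clip its cover down

### The job

Pack the order: stand every tartlet from the wooden board upright in the metal carrier, holding each with only the lightest grip because the crust crushes. Then lay the clear cover on the carrier so that its two end tabs stand just inside the high end walls, and clamp it down with both spring clips from the rail, one over the middle of each end, pushed fully home so that it pinches wall and tab together. Leave everything else on the counter where it is and let go of everything.

Things in the scene. Friction and masses are not known exactly. Their poses are not given: they have to be found in the camera images.
- carrier: open metal carrier, fixed; 160 mm (x) by 220 mm (y), inside 150 x 210; origin centre of underside, z up. Floor 4 mm thick. Long side walls (x = +-75 to 80 mm) are 50 mm high and carry the cover. End walls (y = +-105 to 110 mm) are 50 mm high, their middle 110 mm rises to 84 mm.
- end_left (a point): where a clip belongs at the carrier's +y end: middle of the end wall's top edge, 84 mm above the counter, centred in thickness on the pair of wall and cover tab (12 mm over both). In the carrier's frame (0, 104, 84) mm; its axes are the carrier's.
- end_right (a point): the same at the carrier's -y end, (0, -104, 84) mm.
- cover: clear flat cover, 180 mm (x), 4 mm thick, 250 g, flat on the counter; origin centre of underside, z up. A white tab at each y end: 60 mm wide, y = +-98 to 102 mm, up to 32 mm; 3 mm play to each end wall. White bar handle in the middle: 16 mm (x), 70 mm (y), top at 34 mm. When on, its underside is 50 mm above the carrier's, origin over origin, y along the carrier's y (either way).
- rail: fixed clip rail: an upright wooden strip 12 mm thick (x), 160 mm long (y), top edge 65 mm above the counter, on a base 50 x 170 x 10 mm, origin at the centre of the underside. The two clips sit on its top edge, side by side, 68 to 100 mm apart.
- clip1: steel spring clip like a clothes peg, jaws down, 70 g. Origin midway between the jaw tips, z up, y the pinch line. Two arms 24 mm wide (x), hinged 34 mm above the tips; handles above, up to 75 mm, to be squeezed along y: best with the TCP 68 mm above the origin. Fully home, the block between the hinges rests on the edge, 26 mm above the origin. Starts fully home on the rail.
- clip2: second clip, the same as clip1, on the rail. Fingers that spread fast can drag a clip a few mm up as they let go: press it home, then ease the fingers open in steps while following down.
- clip1a (a joint): angle of one arm of clip1 (rad; the other mirrors it): 0 on 12 mm, handles leaning apart, 50 mm over their outsides at the top; negative: jaws nearer (shut at -0.12); 0.35: stop, handles parallel and 20 mm over their outsides, jaw tips 36 mm apart. A spring shuts the jaws: about 10 N on the handles opens them, grip with 30 N or more to hold it open.
- clip2a (a joint): angle of one arm of clip2 (rad; the other mirrors it): 0 on 12 mm, handles leaning apart, 50 mm over their outsides at the top; negative: jaws nearer (shut at -0.12); 0.35: stop, handles parallel and 20 mm over their outsides, jaw tips 36 mm apart. A spring shuts the jaws: about 10 N on the handles opens them, grip with 30 N or more to hold it open.
- board: fixed wooden cutting board the tartlets start on, 200 x 220 x 12 mm, with a paddle handle towards its -x; origin at the centre of the underside.
- tart1: round tartlet, dark crust 48 mm across and 20 mm high, paler filling 45 mm across on top, 36 mm high in all, about 60 g; origin at the centre of its underside, z up. The number of tartlets varies from 2 to 4. The fingers' total force on it must stay below 90 N; a 20 N grip is enough and safe.
- tart2: round tartlet, dark crust 48 mm across and 20 mm high, paler filling 45 mm across on top, 36 mm high in all, about 60 g; origin at the centre of its underside, z up. The number of tartlets varies from 2 to 4. The fingers' total force on it must stay below 90 N; a 20 N grip is enough and safe.
- tart3: round tartlet, dark crust 48 mm across and 20 mm high, paler filling 45 mm across on top, 36 mm high in all, about 60 g; origin at the centre of its underside, z up. The number of tartlets varies from 2 to 4. The fingers' total force on it must stay below 90 N; a 20 N grip is enough and safe.
- tart4: round tartlet, dark crust 48 mm across and 20 mm high, paler filling 45 mm across on top, 36 mm high in all, about 60 g; origin at the centre of its underside, z up. The number of tartlets varies from 2 to 4. The fingers' total force on it must stay below 90 N; a 20 N grip is enough and safe.
- nozzle: bystander: steel piping nozzle, cone 24 mm across at the foot, 36 mm high, standing on the board among the tartlets; origin at the foot
- knife: bystander: palette knife, 260 mm, lying on the counter on the far right
- tub_lid: bystander: green tub lid, 100 x 130 x 12 mm, near the robot
- tub: bystander: clear tub of cream-coloured filling, 100 x 120 x 50 mm, beyond the rail
- ramekin: bystander: white cup, 70 mm across, 45 mm high, beyond the rail
- cutter: bystander: steel pastry ring, 84 mm across, 35 mm high, on the far left
- jar: bystander: glass jar, 70 mm across, 60 mm high, beyond the rail

How it is judged:
On the way, in this order (a step that is already met when the one before it is completed fails the run):
1. every tartlet stands upright on the carrier's floor (x of tart1 in the frame of carrier between -0.06 and 0.06 m and y of tart1 in the frame of carrier between -0.09 and 0.09 m and z of tart1 in the frame of carrier between -0.003 and 0.01 m and angle between each of tart1, tart2, tart3, tart4's own z axis and vertical below 0.15 rad and x of tart2 in the frame of carrier between -0.06 and 0.06 m and y of tart2 in the frame of carrier between -0.09 and 0.09 m and z of tart2 in the frame of carrier between -0.003 and 0.01 m and x of tart3 in the frame of carrier between -0.06 and 0.06 m and y of tart3 in the frame of carrier between -0.09 and 0.09 m and z of tart3 in the frame of carrier between -0.003 and 0.01 m and x of tart4 in the frame of carrier between -0.06 and 0.06 m and y of tart4 in the frame of carrier between -0.09 and 0.09 m and z of tart4 in the frame of carrier between -0.003 and 0.01 m), for 0.3 s.
2. the cover lies flat on the carrier, its tabs inside the end walls (z of cover in the frame of carrier between 0.046 and 0.055 m and x of cover in the frame of carrier between -0.014 and 0.014 m and y of cover in the frame of carrier between -0.008 and 0.008 m and angle between cover's own z axis and vertical below 0.05 rad and angle between the y axis of cover and the y axis of carrier, either way round below 0.2 rad), for 0.3 s.
3. a clip is fully home over the middle of each end, pinching wall and tab (((y of clip1 in the frame of carrier between 0.096 and 0.112 m and x of clip1 in the frame of carrier between -0.025 and 0.025 m and z of clip1 in the frame of carrier between 0.05 and 0.068 m and angle between each of clip1, clip2's own z axis and vertical below 0.2 rad and contact force between each of clip1, clip2 and cover above 0.5 N and contact force between each of clip1, clip2 and carrier above 0.5 N and y of clip2 in the frame of carrier between -0.112 and -0.096 m and x of clip2 in the frame of carrier between -0.025 and 0.025 m and z of clip2 in the frame of carrier between 0.05 and 0.068 m) or (y of clip1 in the frame of carrier between -0.112 and -0.096 m and x of clip1 in the frame of carrier between -0.025 and 0.025 m and z of clip1 in the frame of carrier between 0.05 and 0.068 m and angle between each of clip1, clip2's own z axis and vertical below 0.2 rad and contact force between each of clip1, clip2 and cover above 0.5 N and contact force between each of clip1, clip2 and carrier above 0.5 N and y of clip2 in the frame of carrier between 0.096 and 0.112 m and x of clip2 in the frame of carrier between -0.025 and 0.025 m and z of clip2 in the frame of carrier between 0.05 and 0.068 m))), for 0.3 s.
At the end, for the whole second after the job is handed in: All tartlets upright (0.15 rad) on the carrier floor; cover flat on it, within 14 mm across, 8 mm lengthwise; a clip over each end, within 25 mm of its middle, upright (0.2 rad), within 10 mm of fully home, touching wall and tab; all at rest and released (all of step 1 and all of step 2 and ((y of clip1 in the frame of carrier between 0.096 and 0.112 m and x of clip1 in the frame of carrier between -0.025 and 0.025 m and z of clip1 in the frame of carrier between 0.05 and 0.068 m and angle between each of clip1, clip2's own z axis and vertical below 0.2 rad and contact force between each of clip1, clip2 and cover above 0.5 N and contact force between each of clip1, clip2 and carrier above 0.5 N and y of clip2 in the frame of carrier between -0.112 and -0.096 m and x of clip2 in the frame of carrier between -0.025 and 0.025 m and z of clip2 in the frame of carrier between 0.05 and 0.068 m) or (y of clip1 in the frame of carrier between -0.112 and -0.096 m and x of clip1 in the frame of carrier between -0.025 and 0.025 m and z of clip1 in the frame of carrier between 0.05 and 0.068 m and angle between each of clip1, clip2's own z axis and vertical below 0.2 rad and contact force between each of clip1, clip2 and cover above 0.5 N and contact force between each of clip1, clip2 and carrier above 0.5 N and y of clip2 in the frame of carrier between 0.096 and 0.112 m and x of clip2 in the frame of carrier between -0.025 and 0.025 m and z of clip2 in the frame of carrier between 0.05 and 0.068 m)) and linear speed of each of cover, clip1, clip2 below 0.03 m/s).
It fails at once if a tartlet is squeezed with 90 N or more (both fingers together) (contact force between the fingers and tart1 above 90 N or contact force between the fingers and tart2 above 90 N or contact force between the fingers and tart3 above 90 N or contact force between the fingers and tart4 above 90 N).
It fails at once if a bystander is moved more than 60 mm (distance of any of nozzle, knife, tub_lid, tub, ramekin, cutter, jar from where it was at the start of the episode above 0.06 m).
Of tart1, tart2, tart3, tart4 only 2 to 4 are there at a start; the rules pass over those that are not, and their reading is None.
At some moment in a run one of tart1, tart2, tart3, tart4 may be knocked a few centimetres aside while the robot is not near it.
It also fails if it takes over 208 s, if anything falls off the work surface, if the arm or the gripper's body presses on something with over 40 N, if the wrist force passes 120 N, or if a joint passes its speed limit or range.

### The arm

A 7-joint arm with a two-finger parallel gripper is mounted at the origin on the work surface. World frame = base frame: x ahead of the robot, y to its left, z up, the work surface at z = 0. Lengths are in m, angles in rad, forces in N, time in s.
With the tool pointing down it reaches from about 0.4 to 0.85 m from the base axis. Payload 10.4 kg.
Tool frame: the origin (TCP) lies between the finger pads, 19 mm behind the fingertips; this is the grasp point; z points along the fingers, y is the line along which they close (so a half turn about z gives the same grasp; the last joint's range is limited). The gripper opens to 85 mm and grips with 20 to 120 N. Pads are 22 mm wide; open, the fingers measure 114 mm over their backs; the gripper's body (76 mm by 85 mm) begins 54 mm behind the grasp point. The pads swing forward as they close: fully open they stand 13 mm farther back than shut.
Start: joints at [-1.365, 0.332, -0.065, 1.46, 0.022, 1.35, -0.088], TCP at [0.142, 0.609, 0.25] pointing down, gripper open.
Joint ranges: [-2.6, 2.6], [-0.5, 2.12], [-1.47, 1.34], [0.16, 2.42], [-1.27, 4.41], [0.06, 2.06], [-2.6, 2.6]. Speed limits (rad/s): [2.22, 2.22, 2.79, 2.79, 3.14, 3.14, 3.14].

### API

Orientations are given as a unit quaternion [x, y, z, w].
In Python, from workcell import manip, viewer gives the robot as it stands.
- The arm moves only by the tool arm_command, never from a script. Its argument "series" is text: rows parted by semicolons, each of 5 numbers parted by spaces: the closure, from 0 (fully open) to 1 (shut), then the shift along the tool's x, y, z normalised to -1 to 1, where 1 is 0.4 m, then the turn about the tool's z normalised to -1 to 1, where 1 is 180 degrees. In form: jaw tx ty tz spin; .... A call has exactly 10 rows; each row shifts and turns the commanded pose from where the row before left it, along the tool's axes as they then stand; what a row does not reach is not made up. A row lasts 1/8 s, in which the tool goes at most 62.5 mm and 10.7 degrees, less where a joint would pass 70% of its speed; a pose out of reach is approached as far as the arm can. A call with a number of a shift or a turn outside -1 to 1 is refused whole. A call with a gripper value outside its range is refused whole. The fingers move at their own pace and stop on an object; "newtons" is the grip in N (left out, the last holds). Time passes only in rows, so rows that do not move let the fingers close, or fill a call up. It gives the time, the measured TCP pose, the force, the opening and the grip force at its end, in the units of the state.
- manip.get_obs(): the state, without advancing time (a new reading comes with each control period).
- viewer.camera(name): name is "scene" or "top" or "wrist"; returns a dict with "pixels" (420x560x3 uint8, red, green, blue), "intrinsics" (3x3 intrinsics, pixels), "D" ([k1, k2, p1, p2, k3] as OpenCV has them; the pictures are not rectified), "extrinsics" (4x4, takes a point from world to camera coordinates). Camera axes: x right, y up, looking along -z (the intrinsics and any distortion apply to the point x, -y, -z); pixel columns grow to the right and rows downward; lengths in m; the calibration is good to about 2 mm. A picture is of the moment at which its call begins. There is no depth.
- manip.hand_in(): hands the job in; it is judged then, once.
The state is a dict: "clock": time; "joint_pos": joint angles; "joint_velocities": joint speeds; "tau": joint torques, N m; "position": TCP position; "ee_rot": TCP orientation; "ft_force": force on the tool from outside, world axes, zero at the start; "torque": the same for the moment, N m; "grip_width": opening from 0.0 (shut) to 1.0 (fully open); "grasp_force": force on a finger pad.
Only numpy, scipy, OpenCV 4.12 (cv2) and the standard library are available. Lean on these libraries where they do the work, as an engineer would, in place of code of your own. Each camera call takes 0.05 s, during which the arm holds its last target. There are 200 camera calls.

## Working session

There is one attempt and no reset: what is moved stays moved. The work goes in short steps, Python scripts to look and compute and a tool call to move; the robot and the scene stay as the last step left them, time stands still between calls to the robot, and variables do not carry over. Pictures are saved under pics/ and viewed, at most 14 in all, crops included, and the job is handed in when it is done.

Besides the shell and the picture viewer there is one more tool, called after ">>>" by a JSON object that holds its "fn" and its "kwargs", one argument or row to a line. arm_command: Moves the arm, as the interface text tells. Scaled input: -1 to 1 covers 0.4 m each way for a shift and 180 degrees each way for a turn. Its arguments: {"type":"object","properties":{"series":{"type":"string"},"newtons":{"type":"number"}},"required":["series"]}

```bash
ls; mkdir -p pics; cat > h.py <<'E'
import numpy as np, cv2
from workcell import manip, viewer
def shot(n,f=None):
    c=viewer.camera(n); 
    if f: cv2.imwrite('pics/'+f,cv2.cvtColor(np.asarray(c['pixels']),cv2.COLOR_RGB2BGR))
    return c
def ray(c,px):
    K=np.array(c['intrinsics'],float);E=np.array(c['extrinsics'],float);D=np.array(c['D'],float)
    p=cv2.undistortPoints(np.array(px,float).reshape(-1,1,2),K,D).reshape(-1,2)
    d=np.c_[p[:,0],-p[:,1],-np.ones(len(p))]
    R=E[:3,:3];o=-R.T@E[:3,3]
    return o,d@R
def onz(c,px,z):
    o,d=ray(c,px); return o+d*((z-o[2])/d[:,2])[:,None]
def proj(c,P):
    K=np.array(c['intrinsics'],float);E=np.array(c['extrinsics'],float);D=np.array(c['D'],float)
    q=np.atleast_2d(P)@E[:3,:3].T+E[:3,3]; q=q*[1,-1,-1]
    return cv2.projectPoints(q,np.zeros(3),np.zeros(3),K,D)[0].reshape(-1,2)
E
python3 - <<'E'
from h import *
o=manip.get_obs(); print(o)
for n in ('top','scene'):
    c=shot(n,n+'0.png'); print(n,np.round(c['extrinsics'],3).tolist(),np.round(c['intrinsics'],1).tolist(),c['D'])
E
```

```text
pics
{'clock': 0.0, 'joint_pos': array([-1.36459453,  0.33282946, -0.06466597,  1.46095688,  0.02161158,
        1.34989265, -0.08852063]), 'joint_velocities': array([ 1.81928690e-03,  1.65583558e-03,  1.33639579e-03, -1.10131013e-03,
       -1.34233260e-03,  1.14204736e-03, -6.96955716e-05]), 'tau': array([-5.21332549e-05, -6.25462818e+01,  4.91323275e-02, -3.91612852e+01,
        1.61590381e-02,  1.02087285e-02,  1.55499379e-05]), 'position': array([0.14170431, 0.60836226, 0.24923489]), 'ee_rot': array([ 1.14165870e-01,  9.93461459e-01, -6.94513627e-04, -3.53391645e-05]), 'ft_force': array([-0.57739048,  0.46679107,  0.66458042]), 'torque': array([-0.02243414, -0.0224852 , -0.03222486]), 'grasp_force': 0.0, 'grip_width': 1.000355570511504}
top [[0.006, -1.0, 0.009, -0.065], [0.993, 0.007, 0.121, -0.545], [-0.121, 0.008, 0.993, -1.38], [0.0, 0.0, 0.0, 1.0]] [[467.5, 0.0, 272.9], [0.0, 467.5, 204.0], [0.0, 0.0, 1.0]] [-0.00153398  0.          0.          0.          0.        ]
scene [[0.037, 0.999, 0.015, 0.044], [-0.852, 0.024, 0.523, 0.438], [0.522, -0.032, 0.852, -1.254], [0.0, 0.0, 0.0, 1.0]] [[381.2, 0.0, 275.5], [0.0, 381.2, 215.9], [0.0, 0.0, 1.0]] [0.00953469 0.         0.         0.         0.        ]
```

View pics/top0.png

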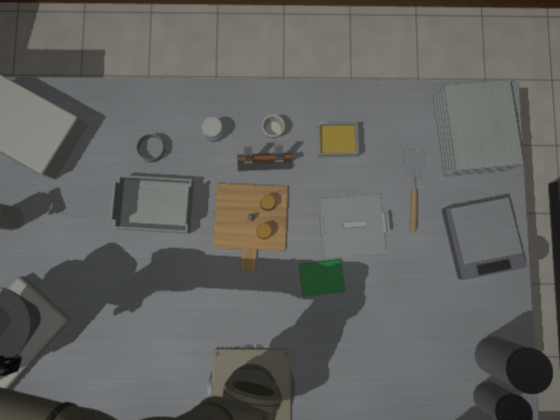

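View pics/scene0.png

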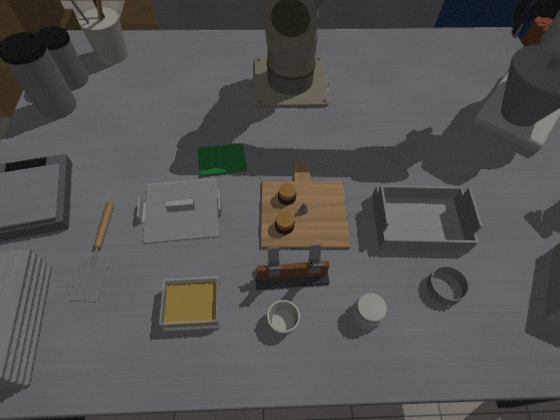

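The top view shows two tartlets, at (268,202) and (264,231), with the nozzle at (252,217). The carrier is at (155,204), the cover at (355,224) and the rail with both clips at (265,160). I'll enlarge both views to pick corners.

```bash
python3 - <<'E'
from h import *
t=cv2.imread('pics/top0.png')[140:260,100:400]; s=cv2.imread('pics/scene0.png')[150:300,130:490]
g=lambda i:np.clip(i.astype(float)*1.6,0,255).astype(np.uint8)
t=cv2.resize(g(t),None,fx=2.66,fy=2.66,interpolation=cv2.INTER_CUBIC)[:,:798]
s=cv2.resize(g(s[:110]),None,fx=2.2,fy=2.2,interpolation=cv2.INTER_CUBIC)
s=cv2.copyMakeBorder(s,0,0,0,t.shape[1]-s.shape[1],cv2.BORDER_CONSTANT)
cv2.imwrite('pics/crop.png',np.vstack([t,s]))
c=shot('top')
im=cv2.cvtColor(c['pixels'],cv2.COLOR_RGB2HSV)
print(im[202,268],im[231,264],im[190,235],im[160,265],im[217,252],im[224,340],im[204,155],im[100,300])
w=shot('wrist','w0.png');print(np.round(w['extrinsics'],3).tolist(),np.round(w['intrinsics'],1).tolist())
for n,p,z in [('t1',(268,202),.048),('t2',(264,231),.048),('noz',(252,217),.03),('carr',(155,204),0.004),('cover',(353,224),.004),('rail',(265,160),.065),('board',(252,217),.012)]:
    print(n,np.round(onz(c,[p],z),3))
E
```

```text
[ 19 160 131] [ 19 157 133] [ 17 113 126] [ 11 107  69] [15 14 72] [ 68   8 122] [ 65  13 122] [110   7 111]
[[0.226, 0.974, -0.001, -0.624], [-0.938, 0.217, -0.27, 0.036], [-0.263, 0.062, 0.963, -0.378], [0.0, 0.0, 0.0, 1.0]] [[294.0, 0.0, 283.1], [0.0, 294.0, 204.3], [0.0, 0.0, 1.0]]
t1 [[ 0.55  -0.047  0.048]]
t2 [[ 0.463 -0.036  0.048]]
noz [[0.506 0.001 0.03 ]]
carr [[0.547 0.301 0.004]]
cover [[ 0.489 -0.309  0.004]]
rail [[ 0.674 -0.037  0.065]]
board [[0.508 0.002 0.012]]
```

View pics/crop.png

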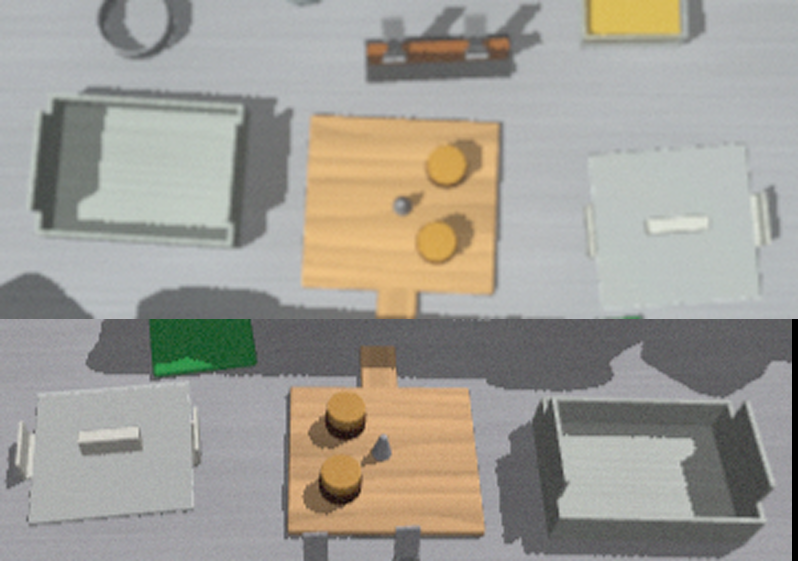

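The crop confirms the layout, with all items roughly axis-aligned. Next I move the wrist camera over the carrier for a precise look.

>>> {"fn": "arm_command", "kwargs": {
  "series": "0 0 0 0 -0.0364; 0 0 0 0 -0.0364; 0 -0.1 -0.09 0 0; 0 -0.1 -0.09 0 0; 0 -0.1 -0.09 0 0; 0 -0.1 -0.09 0 0; 0 -0.1 -0.09 0 0; 0 -0.1 -0.09 0 0; 0 -0.1 -0.09 0 0; 0 0 0 0 0",
  "newtons": 20
}}

```text
clock: 1.45
position: [0.4252, 0.3527, 0.25]
ee_rot: [0.004, 1.0, -0.001, 0.001]
ft_force: [-0.8, 0.9, -0.1]
grip_width: 1.003
grasp_force: 0.0
```

```bash
cat >> h.py <<'E'
from scipy.spatial.transform import Rotation as Ro
def go(T,yaw=None):
    """deltas (mm and units) to TCP target T, yaw = desired world angle of tool y (deg, mod 180)"""
    o=manip.get_obs();R=Ro.from_quat(o['ee_rot']).as_matrix()
    cy=np.degrees(np.arctan2(R[1,1],R[0,1])); s=0
    if yaw is not None:
        s=-((yaw-cy+90)%180-90)
    d=R.T@(np.array(T)-o['position'])
    print('clock',o['clock'],'pos',np.round(o['position'],4),'yaw_y',round(cy,2),'| units xyz',np.round(d/.4,4),'spin',round(s/180,4),'j7',round(o['joint_pos'][6],2))
E
python3 - <<'E'
from h import *
w=shot('wrist','w1.png')
go([.5,-.04,.25],90)
E
```

```text
clock 1.5 pos [0.423  0.3551 0.2499] yaw_y 89.77 | units xyz [-0.1965 -0.9871  0.    ] spin -0.0013 j7 0.8
```

View pics/w1.png

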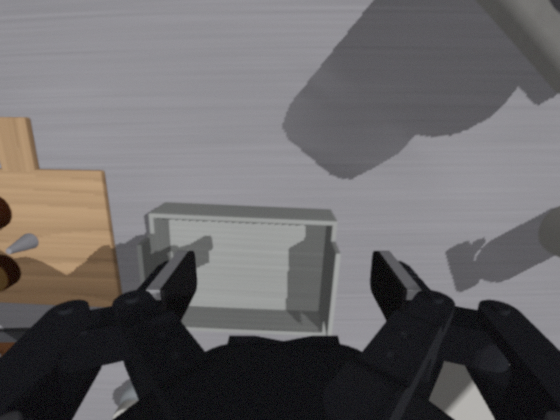

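The wrist view shows the carrier's near rim running from (150,210) to (335,215) and the board on the left. I'll compute the carrier pose from the picks and check it against the known size.

```bash
python3 - <<'E'
from h import *
c=shot('top'); c2=shot('top')
f=lambda P:(np.array(P,float)+.5)/2.66-.5+[100,140]
C=onz(c,f([(52,96),(244,104),(235,246),(38,235)]),.05)
print(np.round(C,4).tolist()); print('sizes',[round(float(np.linalg.norm(C[i]-C[(i+1)%4])),4) for i in range(4)],'ctr',C.mean(0))
e=C[0]-C[1]+C[3]-C[2]; print('yaw of y axis',np.degrees(np.arctan2(e[1],e[0])))
# wrist rim crop enlarged
i=cv2.imread('pics/w1.png')[185:350,130:360]
i=np.clip(i.astype(float)*1.5,0,255).astype(np.uint8)
cv2.imwrite('pics/w1c.png',cv2.resize(i,None,fx=3.4,fy=3.4,interpolation=cv2.INTER_CUBIC))
E
```

```text
[[0.6257, 0.4, 0.05], [0.6182, 0.1834, 0.05], [0.4578, 0.1891, 0.05], [0.4686, 0.4084, 0.05]]
sizes [0.2168, 0.1605, 0.2196, 0.1573] ctr [0.54255721 0.29523153 0.05      ]
yaw of y axis 87.59269203700434
```

View pics/w1c.png

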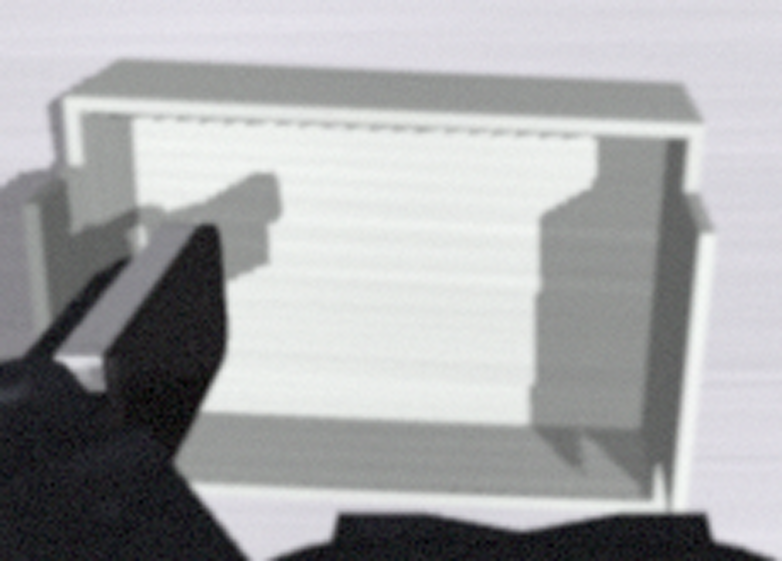

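>>> {"fn": "arm_command", "kwargs": {
  "series": "0 -0.05 -0.12 0 0; 0 -0.05 -0.12 0 0; 0 -0.05 -0.12 0 0; 0 -0.046 -0.12 0 0; 0 0 -0.12 0 0; 0 0 -0.12 0 0; 0 0 -0.12 0 0; 0 0 -0.12 0 0; 0 0 -0.027 0 0; 0 0 0 0 0"
}}

```text
clock: 2.85
position: [0.5001, -0.037, 0.25]
ee_rot: [-0.0, 1.0, 0.0, -0.0]
ft_force: [0.6, 0.9, -0.0]
grip_width: 0.997
grasp_force: 0.0
```

The crop shows the carrier's rim clearly: near outer corners at (65,98) and (704,124), far right corner at (685,508). Now the tartlets, from the current pose.

```bash
cat >> h.py <<'E'
def save(c,f):
    import pickle; pickle.dump({k:np.array(v) for k,v in c.items()},open(f+'.pkl','wb'))
def blobs(c,lo,hi,amin):
    h=cv2.cvtColor(np.asarray(c['pixels']),cv2.COLOR_RGB2HSV)
    m=cv2.morphologyEx(cv2.inRange(h,lo,hi),cv2.MORPH_OPEN,np.ones((3,3)))
    cs,_=cv2.findContours(m,cv2.RETR_EXTERNAL,cv2.CHAIN_APPROX_NONE)
    return [k for k in cs if cv2.contourArea(k)>amin]
def tarts(c,amin):
    for k in blobs(c,(10,140,90),(25,255,255),amin):
        P=onz(c,k.reshape(-1,2),.048)[:,:2]; (x,y),r=cv2.minEnclosingCircle(P.astype(np.float32))
        print('tart',np.round(P.mean(0),4),'circ',round(x,4),round(y,4),'d',round(2*r,4),'px',k.reshape(-1,2).mean(0).round())
E
python3 - <<'E'
from h import *
w=shot('wrist','w2.png');save(w,'w2')
tarts(w,200); tarts(shot('top'),40)
go([.55,-.047,.25],87.6)
E
```

```text
tart [ 0.7469 -0.2566] circ 0.7465 -0.2577 d 0.124 px [337. 138.]
clock 2.95 pos [ 0.5002 -0.0359  0.2499] yaw_y 90.17 | units xyz [-0.1244 -0.0282 -0.0003] spin 0.0143 j7 1.58
```

View pics/w2.png

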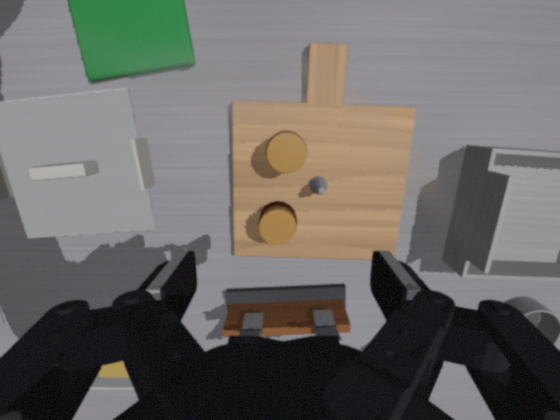

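The wrist view shows tartlets at (288,153) and (278,224), the nozzle at (318,185), the cover at left with its handle at (57,172), and the clips at (253,322) and (324,320). The colour limits need loosening because the arm's shadow falls on the board.

```bash
python3 - <<'E'
from h import *
import pickle
w=pickle.load(open('w2.pkl','rb'))
h=cv2.cvtColor(w['pixels'],cv2.COLOR_RGB2HSV)
print([h[y,x].tolist() for x,y in [(288,153),(278,228),(250,180),(350,230),(278,208)]])
for k in blobs(w,(10,150,60),(25,255,255),200):
    p=k.reshape(-1,2);z=.048
    P=onz(w,p,z)[:,:2];(x,y),r=cv2.minEnclosingCircle(P.astype(np.float32))
    print('tart',np.round(P.mean(0),4),'c',round(x,4),round(y,4),'d',round(2*r,4),p.mean(0).round(),len(p))
def s(n,px,z): 
    P=onz(w,px,z);print(n,np.round(P[:,:2],4).tolist())
    return P
s('noz foot/top',[(318,190),(318,184)],.03)
s('clips',[(253,322),(324,320)],.105)
s('handle corners',[(30,167),(84,164),(31,179),(85,176)],.034)
s('cover corners',[(129,89),(154,229),(22,238)],.004)
s('rail top',[(225,305),(347,301),(349,324),(224,332)],.065)
s('board',[(232,101),(413,109),(396,261),(232,257)],.012)
E
```

```text
[[18, 131, 166], [18, 138, 164], [16, 93, 164], [16, 90, 178], [17, 144, 110]]
noz foot/top [[0.5103, 0.0046], [0.5029, 0.0043]]
clips [[0.6387, -0.0695], [0.6361, 0.0068]]
handle corners [[0.4813, -0.3386], [0.4782, -0.2712], [0.4958, -0.3406], [0.4924, -0.2725]]
cover corners [[0.3928, -0.2212], [0.5702, -0.211], [0.5846, -0.4004]]
rail top [[0.6453, -0.1076], [0.6396, 0.0402], [0.6726, 0.0448], [0.6846, -0.1111]]
board [[0.4079, -0.0971], [0.4158, 0.1163], [0.613, 0.1165], [0.6071, -0.106]]
```

```bash
sed -i 's/(10,140,90),(25,255,255),amin/(12,115,100),(25,220,255),amin/' h.py; python3 - <<'E'
from h import *
import pickle
w=pickle.load(open('w2.pkl','rb')); tarts(w,200)
t=shot('top'); print('top'); 
for k in blobs(t,(12,140,90),(25,220,255),40): 
    P=onz(t,k.reshape(-1,2),.048); print(np.round(P.mean(0),4),np.ptp(P,axis=0).round(3),k.reshape(-1,2).mean(0))
E
```

```text
tart [ 0.7646 -0.2752] circ 0.7637 -0.2773 d 0.045 px [113. 370.]
tart [ 0.6955 -0.033 ] circ 0.6966 -0.0326 d 0.0629 px [286. 330.]
tart [ 0.5499 -0.0442] circ 0.5493 -0.0445 d 0.0477 px [277. 226.]
tart [ 0.4646 -0.0348] circ 0.4646 -0.0347 d 0.0449 px [285. 153.]
top
[ 0.7464 -0.2575  0.048 ] [0.079 0.095 0.   ] [337.5        138.51851852]
```

Tartlet fillings measure 45–48 mm across, at A (0.5495,-0.0445) and B (0.4646,-0.0347), and the top view agrees. I grasp A.

>>> {"fn": "arm_command", "kwargs": {
  "series": "0 -0.123 -0.0215 0 0; 0 0 0 0.12 0; 0 0 0 0.12 0; 0 0 0 0.12 0; 0 0 0 0.1 0; 0 0 0 0.08 0; 0 0 0 0 0; 1 0 0 0 0; 1 0 0 0 0; 1 0 0 0 0",
  "newtons": 20
}}

```text
clock: 4.25
position: [0.5503, -0.0464, 0.0356]
ee_rot: [-0.0, 1.0, 0.0, 0.001]
ft_force: [-1.1, 0.2, 5.7]
grip_width: 0.552
grasp_force: 19.7
```

>>> {"fn": "arm_command", "kwargs": {
  "series": "1 0 0 0 0; 1 0 0 0 0; 1 0 0 -0.06 0; 1 0 0 -0.1 0; 1 0 0 -0.1 0; 1 0 0 -0.1 0; 1 0 0 0 0; 1 0 0 0 0; 1 0 0 0 0; 1 0 0 0 0"
}}

```text
clock: 5.5
position: [0.5488, -0.0467, 0.1771]
ee_rot: [0.0, 1.0, -0.0, -0.001]
ft_force: [0.7, -0.3, -0.5]
grip_width: 0.546
grasp_force: 21.3
```

```bash
python3 - <<'E'
from h import *
w=shot('wrist','w3.png'); 
go([.5426+.045*np.cos(np.radians(87.6)),.2952+.045,.17],87.6)
E
```

```text
clock 5.55 pos [ 0.549  -0.0467  0.1773] yaw_y 89.99 | units xyz [0.0113 0.9674 0.0181] spin 0.0133 j7 1.67
```

View pics/w3.png

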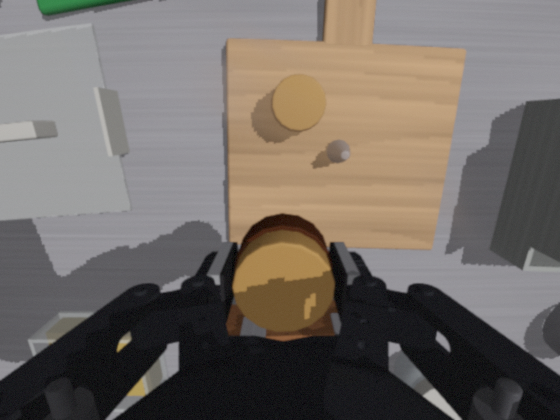

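Tartlet A is held between the pads, and B is still at (299,102). I carry A to the carrier.

>>> {"fn": "arm_command", "kwargs": {
  "series": "1 0.011 0.12 0 0; 1 0 0.12 0 0; 1 0 0.12 0 0; 1 0 0.12 0 0; 1 0 0.12 0 0; 1 0 0.12 0 0; 1 0 0.12 0 0; 1 0 0.12 0 0.0133; 1 0 0.007 0 0; 1 0 0 0 0"
}}

```text
clock: 6.8
position: [0.5451, 0.3395, 0.1774]
ee_rot: [0.021, 1.0, -0.001, -0.0]
ft_force: [-0.7, -0.9, -1.3]
grip_width: 0.552
grasp_force: 21.3
```

```bash
python3 - <<'E'
from h import *
w=shot('wrist'); w=shot('wrist','w4.png');save(w,'w4')
i=np.clip(w['pixels'][:,:,::-1].astype(float)*1.4,0,255).astype(np.uint8)
cv2.imwrite('pics/w4b.png',cv2.resize(i,(800,600),interpolation=cv2.INTER_CUBIC))
go([.5445,.3402,.17],87.6)
E
```

```text
clock 6.9 pos [0.5456 0.3384 0.1779] yaw_y 87.5 | units xyz [0.0028 0.0043 0.0197] spin -0.0006 j7 0.99
```

View pics/w4b.png

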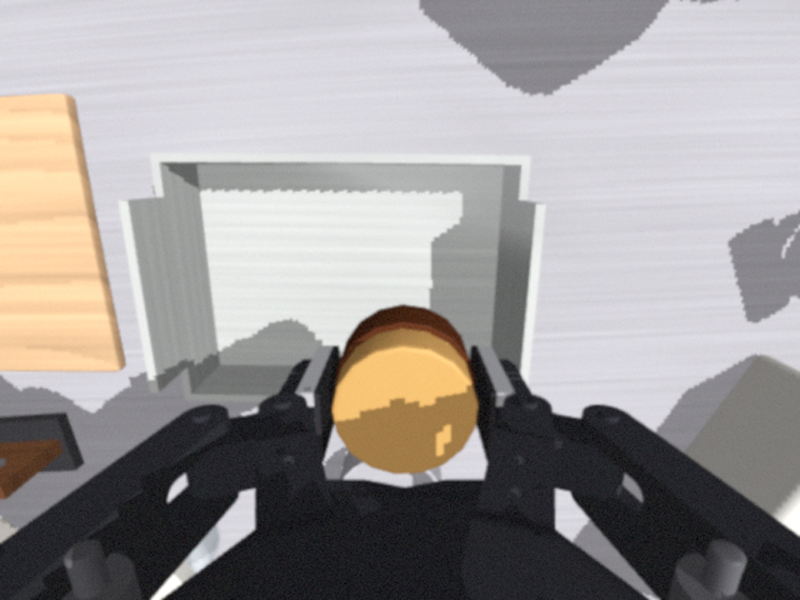

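The carrier's near rim corners are at (152,154) and (530,157), with raised end-wall corners at (121,202) and (545,204). I compare these with the top-view pose.

```bash
python3 - <<'E'
from h import *
import pickle
w=pickle.load(open('w4.pkl','rb')); f=lambda P:(np.array(P,float)+.5)/(800/560)-.5
N=onz(w,f([(152,154),(530,157)]),.05); H=onz(w,f([(121,202),(545,204)]),.084)
for P,off in((N,.08),(H,.055)):
    d=P[1]-P[0];L=np.linalg.norm(d);u=d/L;n=np.array([u[1],-u[0],0])  # carrier +x
    print(np.round(P,4).tolist(),'L',round(L,4),'yaw',np.degrees(np.arctan2(u[1],u[0])).round(2),'centre',np.round(P.mean(0)+n*off,4))
E
```

```text
[[0.4585, 0.1956, 0.05], [0.4701, 0.4134, 0.05]] L 0.2181 yaw 86.95 centre [0.5442 0.3003 0.05  ]
[[0.4836, 0.1943, 0.084], [0.4943, 0.4121, 0.084]] L 0.218 yaw 87.17 centre [0.5439 0.3005 0.084 ]
```

>>> {"fn": "arm_command", "kwargs": {
  "series": "1 0 0.013 0.06 0; 1 0 0 0.08 0; 1 0 0 0.08 0; 1 0 0 0.08 0; 1 0 0 0.05 0; 1 0 0 0.02 0; 1 0 0 0.005 0; 1 0 0 0 0; 0.4 0 0 0 0; 0.3 0 0 0 0"
}}

```text
clock: 8.15
position: [0.5468, 0.3406, 0.0289]
ee_rot: [0.023, 1.0, -0.002, 0.0]
ft_force: [-2.1, -16.1, 4.9]
grip_width: 0.698
grasp_force: 0.0
```

>>> {"fn": "arm_command", "kwargs": {
  "series": "0.25 0 0 0 0; 0.25 0 0 0 0; 0.25 0 0 -0.1 0; 0.25 0 0 -0.12 0; 0.25 0 0 -0.12 0; 0.25 0 0 -0.1 0; 0.1 0 -0.12 0 0; 0 0 -0.12 0 0; 0 0 -0.12 0 0; 0 0.04 -0.12 0 0"
}}

```text
clock: 9.4
position: [0.522, 0.1524, 0.2055]
ee_rot: [0.021, 1.0, 0.001, 0.001]
ft_force: [0.5, 0.3, -1.5]
grip_width: 0.999
grasp_force: 0.0
```

>>> {"fn": "arm_command", "kwargs": {
  "series": "0 0.04 -0.12 0 0; 0 0.04 -0.12 0 0; 0 0.04 -0.12 0 0; 0 0 0 0 0; 0 0 0 0 0; 0 0 0 0 0; 0 0 0 0 0; 0 0 0 0 0; 0 0 0 0 0; 0 0 0 0 0"
}}

```text
clock: 10.65
position: [0.4673, 0.0123, 0.2039]
ee_rot: [0.021, 1.0, 0.0, -0.0]
ft_force: [0.6, 0.1, -0.4]
grip_width: 0.996
grasp_force: 0.0
```

```bash
python3 - <<'E'
from h import *
w=shot('wrist','w5.png');save(w,'w5');tarts(w,200)
i=w['pixels'][:,:,::-1]; t=shot('top')['pixels'][140:260,100:400,::-1]
a=cv2.resize(i,(500,375)); b=cv2.resize(t,(500,200),interpolation=cv2.INTER_CUBIC)
cv2.imwrite('pics/w5b.png',np.clip(np.vstack([a,b]).astype(float)*1.4,0,255).astype(np.uint8))
go([.4646,-.0347,.034],90)
E
```

```text
tart [ 0.734  -0.2346] circ 0.7308 -0.2403 d 0.0868 px [ 98. 406.]
tart [ 0.4631 -0.0336] circ 0.4634 -0.034 d 0.0476 px [236. 192.]
clock 10.75 pos [0.4672 0.0122 0.204 ] yaw_y 87.6 | units xyz [ 0.0017 -0.1176  0.4249] spin -0.0133 j7 1.41
```

View pics/w5b.png

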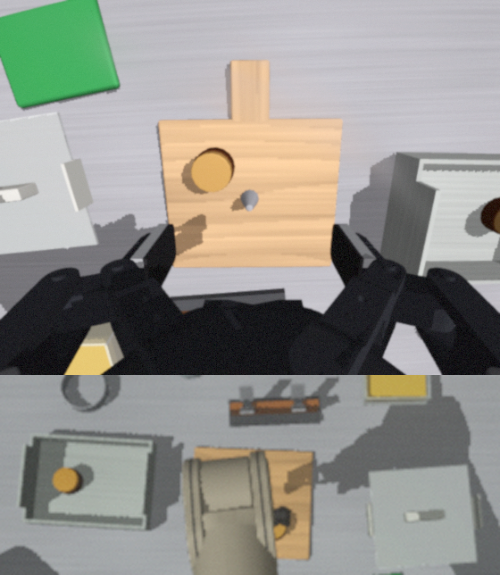

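A stands at the +y end of the carrier, as the top crop shows at (67,480). B is undisturbed at (212,171), so I fetch it.

>>> {"fn": "arm_command", "kwargs": {
  "series": "0 0.003 -0.1165 0 0; 0 0 0 0.12 0; 0 0 0 0.12 0; 0 0 0 0.09 0; 0 0 0 0.06 0; 0 0 0 0.03 0; 0 0 0 0 0; 1 0 0 0 0; 1 0 0 0 0; 1 0 0 0 0",
  "newtons": 20
}}

```text
clock: 12.0
position: [0.4647, -0.0341, 0.0369]
ee_rot: [0.021, 1.0, 0.0, 0.001]
ft_force: [-1.1, -0.6, 6.5]
grip_width: 0.554
grasp_force: 19.5
```

>>> {"fn": "arm_command", "kwargs": {
  "series": "1 0 0 0 0; 1 0 0 0 0; 1 0 0 -0.06 0; 1 0 0 -0.1 0; 1 0 0 -0.1 0; 1 0 0 -0.1 0; 1 -0.06 0.1 0 0; 1 -0.06 0.1 0 0; 1 -0.04 0.1 0 0; 1 0 0 0 0"
}}

```text
clock: 13.25
position: [0.5335, 0.0866, 0.1799]
ee_rot: [0.018, 1.0, 0.0, 0.0]
ft_force: [-0.3, -0.9, -1.3]
grip_width: 0.551
grasp_force: 21.3
```

```bash
python3 - <<'E'
from h import *
o=manip.get_obs();print(o['grip_width'],o['grasp_force'])
u=np.array([np.cos(np.radians(87.2)),np.sin(np.radians(87.2)),0])
go(np.array([.5435,.299,.029])-.036*u,87.2)
E
```

```text
0.550806616899534 21.334729492664337
clock 13.25 pos [0.5335 0.0866 0.1799] yaw_y 87.89 | units xyz [-0.0043  0.4414  0.3775] spin 0.0038 j7 1.37
```

>>> {"fn": "arm_command", "kwargs": {
  "series": "1 -0.004 0.12 0 0; 1 0 0.12 0 0; 1 0 0.12 0 0; 1 0 0.0814 0 0; 1 0 0 0.1 0; 1 0 0 0.1 0; 1 0 0 0.09 0; 1 0 0 0.06 0; 1 0 0 0.02 0; 1 0 0 0.008 0"
}}

```text
clock: 14.5
position: [0.5424, 0.259, 0.0294]
ee_rot: [0.021, 1.0, 0.0, 0.0]
ft_force: [0.4, 0.9, -0.4]
grip_width: 0.55
grasp_force: 21.4
```

>>> {"fn": "arm_command", "kwargs": {
  "series": "1 0 0 0 0; 0.4 0 0 0 0; 0.3 0 0 0 0; 0.25 0 0 0 0; 0.25 0 0 0 0; 0.25 0 0 -0.1 0; 0.25 0 0 -0.12 0; 0.25 0 0 -0.12 0; 0.25 0 0 -0.1 0; 0 0.08 -0.12 0 0"
}}

```text
clock: 15.75
position: [0.5102, 0.215, 0.2081]
ee_rot: [0.019, 1.0, 0.001, 0.003]
ft_force: [-0.4, -1.6, 0.4]
grip_width: 0.936
grasp_force: 0.0
```

>>> {"fn": "arm_command", "kwargs": {
  "series": "0 0.08 -0.12 0 -0.05; 0 0.08 -0.12 0 -0.05; 0 0 -0.12 0 -0.05; 0 0 -0.12 0 -0.05; 0 0 -0.12 0 -0.05; 0 0 -0.12 0 -0.05; 0 0 -0.12 0 -0.05; 0 0 0 0 -0.05; 0 0 0 0 0; 0 0 0 0 0"
}}

```text
clock: 17.0
position: [0.5443, -0.0589, 0.1929]
ee_rot: [-0.471, 0.882, -0.002, -0.019]
ft_force: [0.9, 0.8, 0.8]
grip_width: 0.997
grasp_force: 0.0
```

```bash
python3 - <<'E'
from h import *
w=shot('wrist','w6.png');save(w,'w6')
c=shot('top','t6.png');save(c,'t6')
i=w['pixels'][:,:,::-1]; t=c['pixels'][140:260,100:400,::-1]
a=cv2.resize(i,(500,375)); b=cv2.resize(t,(500,200),interpolation=cv2.INTER_CUBIC)
cv2.imwrite('pics/w6b.png',np.clip(np.vstack([a,b]).astype(float)*1.4,0,255).astype(np.uint8))
go([.487,-.306,.2],2.8)
E
```

```text
clock 17.1 pos [ 0.5445 -0.0578  0.193 ] yaw_y 146.35 | units xyz [ 0.5965 -0.2239  0.0006] spin -0.2025 j7 2.59
```

View pics/w6b.png

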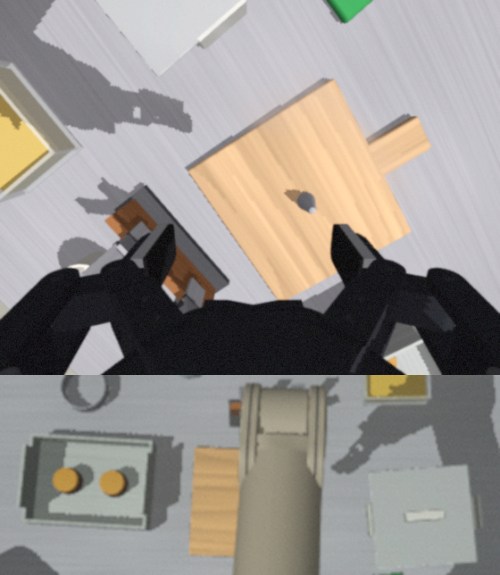

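Both tartlets stand in the carrier, at (67,480) and (112,483) in the top crop. My spin direction ran joint 7 to its limit, so I turn the other way.

>>> {"fn": "arm_command", "kwargs": {
  "series": "0 0 0 0 0.057; 0 0 0 0 0.057; 0 0 0 0 0.057; 0 0 0 0 0.057; 0 0 0 0 0.057; 0 0 0 0 0.057; 0 0 0 0 0.057; 0 0 0 0 0.057; 0 0 0 0 0.057; 0 0 0 0 0.057"
}}

```text
clock: 18.35
position: [0.5446, -0.057, 0.1931]
ee_rot: [0.395, 0.919, -0.016, -0.009]
ft_force: [0.2, -0.3, -0.4]
grip_width: 0.999
grasp_force: 0.0
```

```bash
python3 - <<'E'
from h import *
print(manip.get_obs()['ee_rot'])
go([.487,-.306,.2],2.8)
E
```

```text
[ 0.39458129  0.91867426 -0.01596014 -0.00940627]
clock 18.35 pos [ 0.5446 -0.057   0.1931] yaw_y 43.52 | units xyz [-0.3522 -0.5333  0.0006] spin 0.2262 j7 0.83
```

>>> {"fn": "arm_command", "kwargs": {
  "series": "0 -0.07 -0.107 0 0; 0 -0.07 -0.107 0 0; 0 -0.07 -0.107 0 0; 0 -0.07 -0.107 0 0; 0 -0.07 -0.106 0 0; 0 0 0 0 0.0565; 0 0 0 0 0.0565; 0 0 0 0 0.0565; 0 0 0 0 0.0565; 0 0 0 0 0"
}}

```text
clock: 19.6
position: [0.4878, -0.3059, 0.2002]
ee_rot: [0.687, 0.727, -0.018, -0.003]
ft_force: [0.2, 0.1, 0.2]
grip_width: 1.001
grasp_force: 0.0
```

```bash
python3 - <<'E'
from h import *
w=shot('wrist'); w=shot('wrist','w7.png');save(w,'w7')
i=np.clip(w['pixels'][:,:,::-1].astype(float)*1.5,0,255).astype(np.uint8)
cv2.imwrite('pics/w7b.png',cv2.resize(i,(800,600),interpolation=cv2.INTER_CUBIC))
go([.487,-.306,.2],2.8)
E
```

```text
clock 19.7 pos [ 0.4876 -0.3061  0.2   ] yaw_y 3.39 | units xyz [ 0.0002 -0.0016  0.0001] spin 0.0033 j7 0.66
```

View pics/w7b.png

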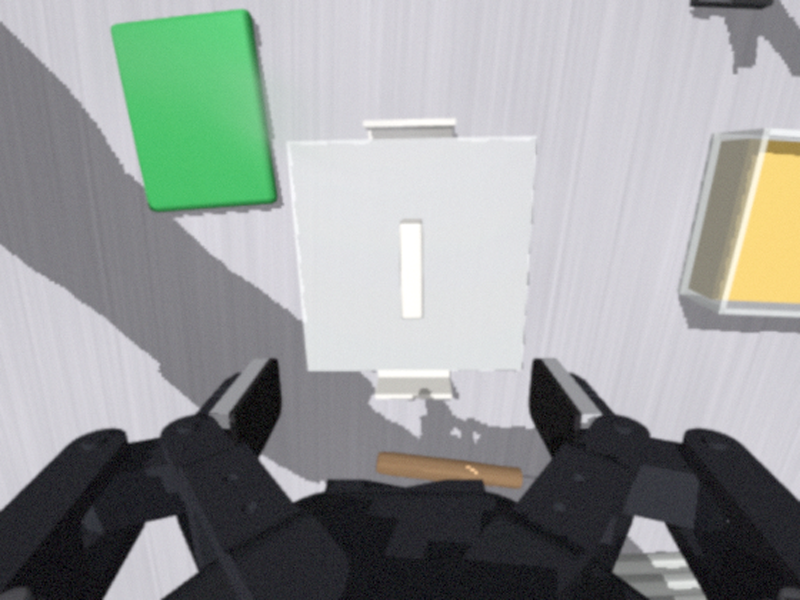

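The cover is centred in view with its handle spanning rows 221–318 at column ~412. Its tabs are at rows 121 and 397.

```bash
python3 - <<'E'
from h import *
import pickle
w=pickle.load(open('w7.pkl','rb')); f=lambda P:(np.array(P,float)+.5)/(800/560)-.5
H=onz(w,f([(400,220),(421,220),(423,319),(402,319)]),.034); print(np.round(H,4).tolist(),'c',H.mean(0), 'L',np.linalg.norm(H[0]-H[3]),'W',np.linalg.norm(H[0]-H[1]))
d=(H[0]+H[1]-H[2]-H[3]);print('yaw',np.degrees(np.arctan2(d[1],d[0])))
T=onz(w,f([(364,121),(455,121),(373,398),(452,398)]),.032); print(np.round(T,4).tolist(),T.mean(0))
d=(T[0]+T[1]-T[2]-T[3])/2;print('L',np.linalg.norm(d),'yaw',np.degrees(np.arctan2(d[1],d[0])))
P=onz(w,f([(290,142),(535,136),(522,370),(307,370)]),.004);print(np.round(P,4).tolist(),P.mean(0))
E
```

```text
[[0.4773, -0.2718, 0.034], [0.4916, -0.2709, 0.034], [0.4982, -0.3426, 0.034], [0.4828, -0.3437, 0.034]] c [ 0.48748269 -0.30725409  0.034     ] L 0.07203133469055285 W 0.014336377674685721
yaw 94.82215547724783
[[0.4503, -0.2097, 0.032], [0.509, -0.2063, 0.032], [0.4639, -0.4122, 0.032], [0.5256, -0.4073, 0.032]] [ 0.48720303 -0.30887243  0.032     ]
L 0.20233795109689734 yaw 94.28223757605052
[[0.3933, -0.2243, 0.004], [0.5687, -0.2099, 0.004], [0.585, -0.3931, 0.004], [0.4045, -0.4068, 0.004]] [ 0.48788552 -0.30855245  0.004     ]
```

```bash
python3 - <<'E'
from h import *
go([.4873,-.308,.028],4.4)
E
```

```text
clock 19.7 pos [ 0.4876 -0.3061  0.2   ] yaw_y 3.39 | units xyz [0.0038 0.0125 0.4299] spin -0.0056 j7 0.66
```

>>> {"fn": "arm_command", "kwargs": {
  "series": "0 0.0038 0.0125 0 -0.0056; 0 0 0 0.12 0; 0 0 0 0.12 0; 0 0 0 0.1 0; 0 0 0 0.07 0; 0 0 0 0.02 0; 0 0 0 0 0; 1 0 0 0 0; 1 0 0 0 0; 1 0 0 0 0",
  "newtons": 60
}}

```text
clock: 20.95
position: [0.4872, -0.3087, 0.0282]
ee_rot: [0.681, 0.732, -0.018, -0.004]
ft_force: [0.4, -0.4, 0.0]
grip_width: 0.375
grasp_force: 0.0
```

>>> {"fn": "arm_command", "kwargs": {
  "series": "1 0 0 0 0; 1 0 0 0 0; 1 0 0 0 0; 1 0 0 -0.05 0; 1 0 0 -0.1 0; 1 0 0 -0.1 0; 1 0 0 -0.12 0; 1 0 0 -0.12 0; 1 0 0 0 0; 1 0 0 0 0"
}}

```text
clock: 22.2
position: [0.4925, -0.3041, 0.2232]
ee_rot: [0.681, 0.732, -0.018, -0.004]
ft_force: [0.3, -0.2, -3.1]
grip_width: 0.178
grasp_force: 59.1
```

```bash
python3 - <<'E'
from h import *
w=shot('wrist','w8.png');save(w,'w8')
i=np.clip(w['pixels'][:,:,::-1].astype(float)*1.5,0,255).astype(np.uint8)
cv2.imwrite('pics/w8b.png',cv2.resize(i,(800,600),interpolation=cv2.INTER_CUBIC))
t=shot('top'); 
for k in blobs(t,(12,110,90),(25,255,255),30):
    P=onz(t,k.reshape(-1,2),.04); print('yellow',P.mean(0).round(3),np.ptp(P,axis=0).round(3))
go([.5435,.299,.24],-2.8+0.0)
E
```

```text
yellow [0.486 0.031 0.04 ] [0.045 0.036 0.   ]
yellow [ 0.509 -0.028  0.04 ] [0.066 0.048 0.   ]
yellow [0.543 0.257 0.04 ] [0.039 0.039 0.   ]
yellow [0.537 0.034 0.04 ] [0.052 0.093 0.   ]
yellow [0.547 0.342 0.04 ] [0.039 0.04  0.   ]
yellow [0.571 0.047 0.04 ] [0.021 0.021 0.   ]
yellow [ 0.747 -0.259  0.04 ] [0.082 0.102 0.   ]
clock 22.3 pos [ 0.4921 -0.304   0.2223] yaw_y 4.1 | units xyz [ 1.4932  0.2342 -0.0797] spin 0.0383 j7 0.66
```

View pics/w8b.png

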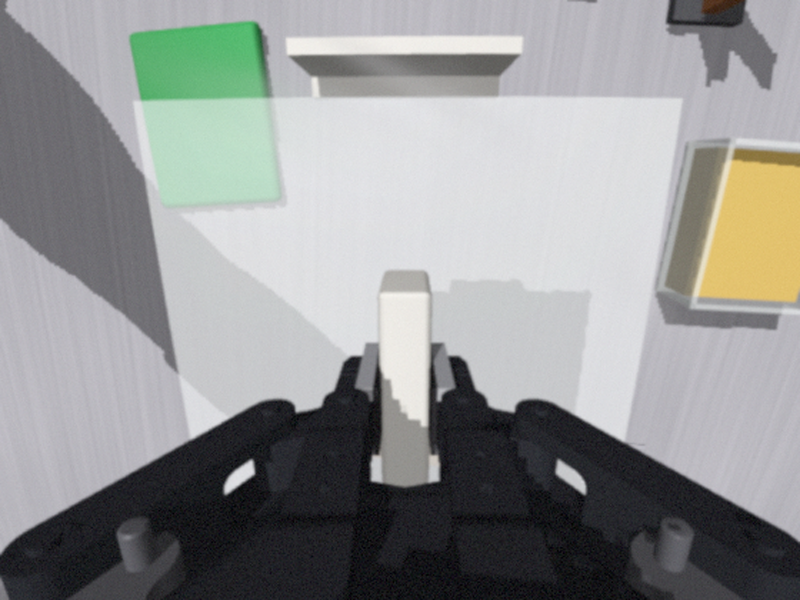

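The cover is held level by the handle; the near tab's top edge runs (288,39)-(522,39) and the plate edge (135,100)-(682,98). I measure its place in the hand and start the transport.

```bash
python3 - <<'E'
from h import *
import pickle
w=pickle.load(open('w8.pkl','rb')); f=lambda P:(np.array(P,float)+.5)/(800/560)-.5
o=manip.get_obs();p=o['position'];z0=p[2]-.0282
T=onz(w,f([(288,39),(522,39)]),z0+.032);C=onz(w,f([(135,100),(682,98)]),z0+.004)
for n,P,off in(('tab',T,.102),('plate',C,.0)):
    d=P[1]-P[0];L=np.linalg.norm(d);u=d/L;m=np.array([u[1],-u[0],0])
    print(n,np.round(P-p,4).tolist(),'L',L.round(4),'xdir yaw',np.degrees(np.arctan2(u[1],u[0])).round(2),'centre-TCP',np.round(P.mean(0)+m*off-p,4))
E
```

```text
tab [[-0.0369, 0.0994, 0.0038], [0.0227, 0.1032, 0.0038]] L 0.0597 xdir yaw 3.65 centre-TCP [-0.0006 -0.0005  0.0038]
plate [[-0.0975, 0.0854, -0.0242], [0.0821, 0.0982, -0.0242]] L 0.18 xdir yaw 4.08 centre-TCP [-0.0077  0.0918 -0.0242]
```

>>> {"fn": "arm_command", "kwargs": {
  "series": "1 0.06 0.01 -0.01 0.0383; 1 0.09 0.01 -0.01 0; 1 0.11 0.01 -0.01 0; 1 0.12 0.01 -0.01 0; 1 0.12 0.01 -0.01 0; 1 0.12 0.01 0 0; 1 0.12 0.01 0 0; 1 0.12 0.01 0 0; 1 0.12 0.01 0 0; 1 0.1 0.01 0 0"
}}

```text
clock: 23.55
position: [0.5506, 0.1278, 0.2311]
ee_rot: [0.724, 0.69, -0.02, -0.003]
ft_force: [0.8, -0.1, -2.4]
grip_width: 0.174
grasp_force: 59.0
```

```bash
python3 - <<'E'
from h import *
go([.5435,.299,.24],-2.8)
E
```

```text
clock 23.55 pos [0.5506 0.1278 0.2311] yaw_y -2.74 | units xyz [ 0.4261 -0.039  -0.0313] spin 0.0003 j7 -0.29
```

>>> {"fn": "arm_command", "kwargs": {
  "series": "1 0.1 -0.01 0 0; 1 0.1 -0.01 0.02 0; 1 0.1 -0.01 0.02 0; 1 0.08 -0.006 0.04 0; 1 0.046 0 0.04 0; 1 0 0 0.04 0; 1 0 0 0 0; 1 0 0 0 0; 1 0 0 0 0; 1 0 0 0 0"
}}

```text
clock: 24.8
position: [0.5435, 0.2952, 0.1657]
ee_rot: [0.724, 0.69, -0.018, -0.003]
ft_force: [-0.5, 0.1, -2.9]
grip_width: 0.175
grasp_force: 58.8
```

```bash
python3 - <<'E'
from h import *
w=shot('wrist','w9.png');save(w,'w9')
i=np.clip(w['pixels'][:,:,::-1].astype(float)*1.4,0,255).astype(np.uint8)
cv2.imwrite('pics/w9b.png',cv2.resize(i,(800,600),interpolation=cv2.INTER_CUBIC))
go([.544,.2995,.0785],-2.8)
E
```

```text
clock 24.85 pos [0.5434 0.2953 0.1656] yaw_y -2.81 | units xyz [0.0154 0.0074 0.2172] spin -0.0 j7 -0.54
```

View pics/w9b.png

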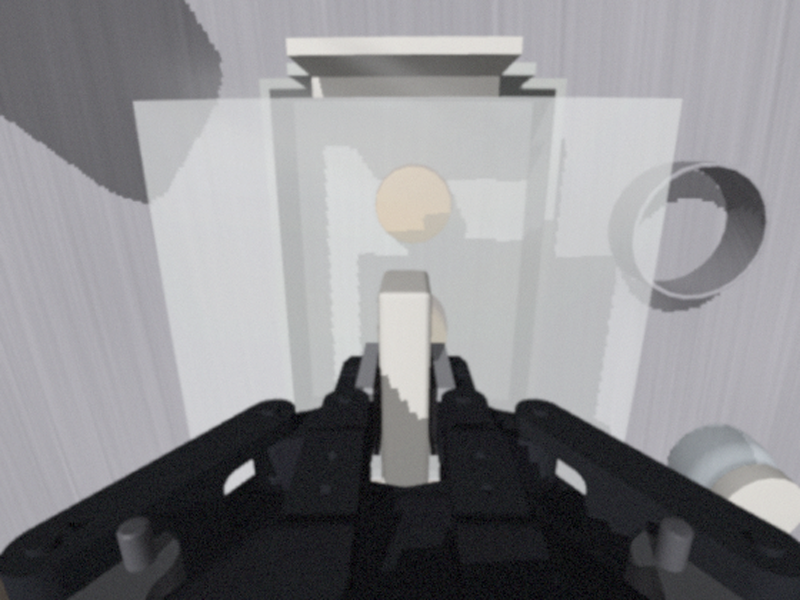

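Through the clear cover I see both tartlets upright, and the carrier's +y end: low corners at (261,80) and (566,80), raised wall corners at (287,63) and (537,63).

```bash
python3 - <<'E'
from h import *
import pickle
w=pickle.load(open('w9.pkl','rb')); f=lambda P:(np.array(P,float)+.5)/(800/560)-.5
o=manip.get_obs();p=o['position'];z0=p[2]-.0282
for n,px,z,off in(('tab',[(288,39),(522,39)],z0+.032,.102),('raised',[(287,63),(537,63)],.084,.11),('low',[(261,80),(566,80)],.05,.11)):
    P=onz(w,f(px),z);d=P[1]-P[0];L=np.linalg.norm(d);u=d/L;m=np.array([u[1],-u[0],0])
    print(n,'L',L.round(4),'xdir yaw',np.degrees(np.arctan2(u[1],u[0])).round(2),'edge',P.mean(0).round(4),'centre',np.round(P.mean(0)+m*off,4))
E
```

```text
tab L 0.0591 xdir yaw -3.2 edge [0.5485 0.3965 0.1694] centre [0.5428 0.2947 0.1694]
raised L 0.1101 xdir yaw -3.09 edge [0.5495 0.4091 0.084 ] centre [0.5436 0.2993 0.084 ]
low L 0.1583 xdir yaw -3.03 edge [0.5496 0.4085 0.05  ] centre [0.5438 0.2986 0.05  ]
```

The carrier centre is confirmed at (0.5437,0.299), so the cover needs about +4.5 mm in y. I lower it.

>>> {"fn": "arm_command", "kwargs": {
  "series": "1 0.0154 0.008 0 0; 1 0 0 0 0; 1 0 0 0.04 0; 1 0 0 0.05 0; 1 0 0 0.05 0; 1 0 0 0.04 0; 1 0 0 0.02 0; 1 0 0 0.008 0; 1 0 0 0 0; 1 0 0 0 0"
}}

```text
clock: 26.1
position: [0.5445, 0.2999, 0.0824]
ee_rot: [0.724, 0.69, -0.018, -0.003]
ft_force: [0.3, -0.6, -2.8]
grip_width: 0.176
grasp_force: 58.9
```

```bash
python3 - <<'E'
from h import *
print(manip.get_obs()['ft_force'])
go([.5443,.2996,.0785],-2.9)
E
```

```text
[ 0.34211021 -0.60654334 -2.8074292 ]
clock 26.1 pos [0.5445 0.2999 0.0824] yaw_y -2.79 | units xyz [-0.0005 -0.0001  0.0097] spin 0.0006 j7 -0.53
```

>>> {"fn": "arm_command", "kwargs": {
  "series": "1 0 0 0.005 0; 1 0 0 0.004 0; 1 0 0 0.002 0; 1 0 0 0 0; 0.75 0 0 0 0; 0.7 0 0 0 0; 0.65 0 0 0 0; 0.5 0 0 0 0; 0.4 0 0 0 0; 0.3 0 0 0 0"
}}

```text
clock: 27.35
position: [0.544, 0.2995, 0.0773]
ee_rot: [0.724, 0.69, -0.019, -0.003]
ft_force: [0.1, -0.2, -0.1]
grip_width: 0.696
grasp_force: 0.0
```

>>> {"fn": "arm_command", "kwargs": {
  "series": "0.3 0 0 -0.06 0; 0.3 0 0 -0.1 0; 0.3 0 0 -0.12 0; 0 0 0 -0.1 0; 0 -0.1 0 0 0; 0 -0.12 0 0 0; 0 -0.12 0 0 0; 0 -0.1 0 0 0; 0 0 0 0 0; 0 0 0 0 0"
}}

```text
clock: 28.6
position: [0.5401, 0.1278, 0.2333]
ee_rot: [0.724, 0.69, -0.018, -0.003]
ft_force: [0.0, -0.5, 0.2]
grip_width: 0.997
grasp_force: 0.0
```

```bash
python3 - <<'E'
from h import *
w=shot('wrist','w10.png');save(w,'w10')
t=shot('top','t10.png');save(t,'t10')
a=cv2.resize(w['pixels'][:,:,::-1],(560,420))[:,:]; b=cv2.resize(t['pixels'][140:260,100:310,::-1],(560,320)[:2],interpolation=cv2.INTER_CUBIC)
b=b[:180]
cv2.imwrite('pics/w10b.png',np.clip(np.vstack([a,b]).astype(float)*1.5,0,255).astype(np.uint8))
go([.668,-.07,.2],0)
E
```

```text
clock 28.7 pos [0.54   0.1284 0.2331] yaw_y -2.68 | units xyz [-0.4788  0.3451  0.0832] spin -0.0149 j7 -0.31
```

>>> {"fn": "arm_command", "kwargs": {
  "series": "0 -0.12 0.05 0 -0.015; 0 -0.12 0.05 0 0; 0 -0.12 0.05 0 0; 0 -0.12 0.05 0 0; 0 -0.12 0.05 0 0; 0 -0.1 0.05 0 0; 0 0 0 -0.06 0; 0 0 0 0 0; 0 0 0 0 0; 0 0 0 0 0"
}}

```text
clock: 29.95
position: [0.6581, -0.1524, 0.2588]
ee_rot: [0.707, 0.707, -0.019, -0.004]
ft_force: [-0.1, 0.0, -0.3]
grip_width: 1.001
grasp_force: 0.0
```

```bash
python3 - <<'E'
from h import *
w=shot('wrist','w11.png');save(w,'w11')
t=shot('top','t11.png');save(t,'t11'); s=shot('scene','s11.png')
# project expected clip area
q=proj(w,[[.668,-.07,.11],[.668,.007,.11],[.67,-.12,.065],[.67,.045,.065]]);print(q.round())
x0,y0=int(q[:,0].mean())-100,max(0,int(q[:,1].mean())-75); x0=max(0,min(x0,360));print('crop',x0,y0)
a=cv2.resize(w['pixels'][y0:y0+150,x0:x0+200,::-1],(800,600),interpolation=cv2.INTER_CUBIC)[:,:]
a=cv2.resize(a,(500,375))
b=cv2.resize(t['pixels'][165:240,105:205,::-1],(300,225),interpolation=cv2.INTER_CUBIC)
d=cv2.resize(s['pixels'][170:265,365:485,::-1],(300,238),interpolation=cv2.INTER_CUBIC)
r=np.vstack([b,d]);a=cv2.copyMakeBorder(a,0,r.shape[0]-375,0,0,cv2.BORDER_CONSTANT)
cv2.imwrite('pics/w11b.png',np.clip(np.hstack([a,r]).astype(float)*1.5,0,255).astype(np.uint8))
go([.668,-.07,.2],0)
E
```

```text
[[300. 101.]
 [301.   2.]
 [300. 153.]
 [303. -26.]]
crop 200 0
clock 30.1 pos [ 0.6582 -0.153   0.2593] yaw_y -0.06 | units xyz [0.2106 0.029  0.1429] spin -0.0003 j7 0.3
```

View pics/w11b.png

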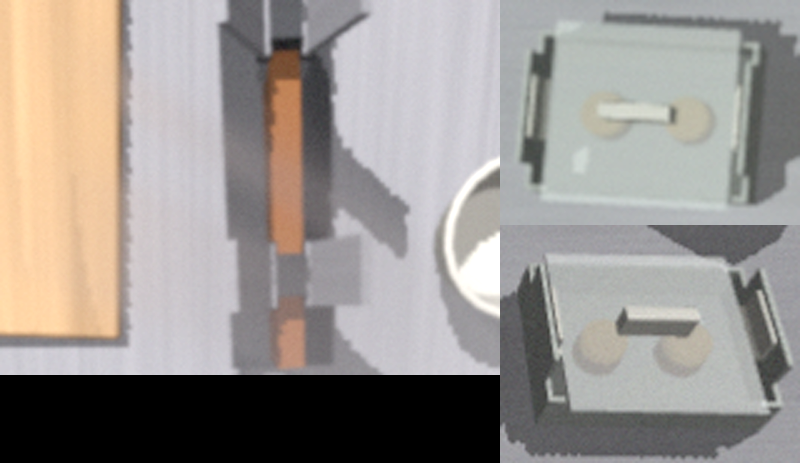

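The right-hand crops show the cover lying flat with both tabs inside the end walls and the tartlets beneath. In the left crop the -y clip's handles span x 236–362 and y 237–305, with the rail's top edge centred at x≈289. I measure the clip.

```bash
python3 - <<'E'
from h import *
import pickle
w=pickle.load(open('w11.pkl','rb')); f=lambda P:(np.array(P,float)+.5)/2.5-.5+[200,0]
R=onz(w,f([(276,100),(302,100),(274.5,180),(302.5,180),(278,340),(304,340)]),.065);print('rail edges',R.round(4)[:,:2].tolist())
H=onz(w,f([(236,240),(362,237),(362,305),(238,310)]),.114);print('handles',H.round(4)[:,:2].tolist(),H.mean(0).round(4))
# rail in top view: orange mask at t0
t=cv2.cvtColor(cv2.imread('pics/top0.png'),cv2.COLOR_BGR2RGB);T=pickle.load(open('t10.pkl','rb'));T['pixels']=t
for k in blobs(T,(2,110,40),(14,255,255),3):
    P=onz(T,k.reshape(-1,2),.065);print('orange',P.min(0).round(3),P.max(0).round(3))
# wrist orange line in w11
h=cv2.cvtColor(w['pixels'],cv2.COLOR_RGB2HSV)
m=cv2.inRange(h,(3,110,60),(15,255,255))
for r in (30,45,60,75,90,125,135,142):
    x=np.where(m[r,280:330])[0]+280
    if len(x): print(r,x.min(),x.max(),onz(w,[(x.min()-.5,r),(x.max()+.5,r)],.065).round(4)[:,:2].tolist())
E
```

```text
rail edges [[0.6781, -0.011], [0.6881, -0.011], [0.6782, -0.0399], [0.6893, -0.0399], [0.6811, -0.1022], [0.692, -0.1021]]
handles [[0.663, -0.0655], [0.7059, -0.0644], [0.7071, -0.0869], [0.6639, -0.0888]] [ 0.685  -0.0764  0.114 ]
orange [0.674 0.028 0.065] [0.683 0.041 0.065]
orange [ 0.681 -0.112  0.065] [ 0.69  -0.094  0.065]
orange [ 0.677 -0.064  0.065] [ 0.69  -0.004  0.065]
orange [ 1.174 -0.66   0.065] [ 1.18  -0.653  0.065]
orange [ 1.171 -0.735  0.065] [ 1.185 -0.728  0.065]
orange [ 1.182 -0.805  0.065] [ 1.189 -0.795  0.065]
orange [ 1.173 -0.647  0.065] [ 1.187 -0.625  0.065]
orange [ 1.172 -0.544  0.065] [ 1.186 -0.537  0.065]
orange [ 1.172 -0.528  0.065] [ 1.185 -0.502  0.065]
orange [ 1.174 -0.127  0.065] [ 1.181 -0.114  0.065]
orange [ 1.173 -0.052  0.065] [ 1.18  -0.046  0.065]
orange [ 1.186 -0.897  0.065] [ 1.193 -0.89   0.065]
orange [ 1.182 -0.773  0.065] [ 1.192 -0.763  0.065]
orange [ 1.18  -0.616  0.065] [ 1.19  -0.587  0.065]
orange [ 1.181 -0.44   0.065] [ 1.188 -0.427  0.065]
orange [ 1.177 -0.374  0.065] [ 1.187 -0.349  0.065]
orange [ 1.18  -0.343  0.065] [ 1.187 -0.336  0.065]
orange [ 1.172 -0.302  0.065] [ 1.186 -0.255  0.065]
orange [ 1.175 -0.202  0.065] [ 1.185 -0.186  0.065]
orange [ 1.178 -0.174  0.065] [ 1.185 -0.164  0.065]
orange [ 1.178 -0.142  0.065] [ 1.184 -0.136  0.065]
orange [ 1.174 -0.102  0.065] [ 1.184 -0.08   0.065]
orange [1.174 0.191 0.065] [1.181 0.213 0.065]
orange [1.173 0.306 0.065] [1.179 0.319 0.065]
orange [1.172 0.378 0.065] [1.179 0.393 0.065]
30 307 319 [[0.6744, -0.0024], [0.6869, -0.0025]]
45 308 320 [[0.6757, -0.0156], [0.6883, -0.0157]]
60 310 319 [[0.6779, -0.0291], [0.6877, -0.0291]]
90 309 319 [[0.6776, -0.057], [0.6886, -0.057]]
```

```bash
python3 - <<'E'
from h import *
go([.685,-.077,.107],2.9)
E
```

```text
clock 30.1 pos [ 0.6582 -0.153   0.2593] yaw_y -0.06 | units xyz [0.198  0.0787 0.3742] spin -0.0165 j7 0.3
```

>>> {"fn": "arm_command", "kwargs": {
  "series": "0 0.1 0.04 0 0; 0 0.098 0.0387 0 0; 0 0 0 0 -0.0165; 0 0 0 0.1 0; 0 0 0 0.1 0; 0 0 0 0.09 0; 0 0 0 0.06 0; 0 0 0 0.0242 0; 0 0 0 0 0; 0 0 0 0 0",
  "newtons": 50
}}

```text
clock: 31.35
position: [0.6859, -0.0776, 0.1088]
ee_rot: [0.689, 0.725, -0.018, -0.003]
ft_force: [0.7, 0.0, 0.3]
grip_width: 1.0
grasp_force: 0.0
```

>>> {"fn": "arm_command", "kwargs": {
  "series": "1 0 0 0 0; 1 0 0 0 0; 1 0 0 0 0; 1 0 0 0 0; 1 0 0 0 0; 1 0 0 0 0; 1 0 0 0 0; 1 0 0 0 0; 1 0 0 0 0; 1 0 0 0 0"
}}

```text
clock: 32.6
position: [0.6864, -0.0779, 0.11]
ee_rot: [0.689, 0.725, -0.017, -0.002]
ft_force: [-3.0, -0.3, 13.4]
grip_width: 0.213
grasp_force: 52.2
```

The clip is held fully open (about 18 mm over the handles). I lift it and turn.

>>> {"fn": "arm_command", "kwargs": {
  "series": "1 0 0 -0.05 0; 1 0 0 -0.08 0; 1 0 0 -0.08 0; 1 0 0 -0.08 -0.052; 1 0 0 0 -0.052; 1 0 0 0 -0.052; 1 0 0 0 -0.052; 1 0 0 0 -0.052; 1 0 0 0 -0.052; 1 0 0 0 -0.052"
}}

```text
clock: 33.85
position: [0.6888, -0.0752, 0.2242]
ee_rot: [0.185, 0.983, -0.013, -0.013]
ft_force: [-0.3, 0.2, -2.5]
grip_width: 0.214
grasp_force: 51.1
```

```bash
python3 - <<'E'
from h import *
o=manip.get_obs();print(o['grip_width'],o['grasp_force'],o['ee_rot'])
go([.5383,.1951,.22],87)
E
```

```text
0.21426498921742088 51.089531779289246 [ 0.18468003  0.98262162 -0.01346875 -0.0129089 ]
clock 33.85 pos [ 0.6888 -0.0752  0.2242] yaw_y 68.73 | units xyz [0.5957 0.4932 0.0072] spin -0.1015 j7 1.31
```

>>> {"fn": "arm_command", "kwargs": {
  "series": "1 0.085 0.07 0 0; 1 0.085 0.07 0 0; 1 0.085 0.07 0 0; 1 0.085 0.07 0 0; 1 0.085 0.07 0 0; 1 0.085 0.07 0 0; 1 0.085 0.07 0 0; 1 0 0 0 -0.0507; 1 0 0 0 -0.0507; 1 0 0 0 0"
}}

```text
clock: 35.1
position: [0.5397, 0.1946, 0.2229]
ee_rot: [0.03, 0.999, -0.011, -0.015]
ft_force: [-0.3, -1.0, -0.7]
grip_width: 0.21
grasp_force: 51.1
```

```bash
python3 - <<'E'
from h import *
w=shot('wrist','w12.png');save(w,'w12');shot('top','t12.png');save(shot('scene','s12.png'),'s12')
h=cv2.cvtColor(w['pixels'],cv2.COLOR_RGB2GRAY)
go([.5383,.1951,.129],87)
E
```

```text
clock 35.25 pos [0.5397 0.1946 0.2224] yaw_y 86.48 | units xyz [-0.0033  0.0065  0.2335] spin -0.0029 j7 1.1
```

>>> {"fn": "arm_command", "kwargs": {
  "series": "1 -0.01 0.006 0 -0.003; 1 0 0 0 0; 1 0 0 0.06 0; 1 0 0 0.06 0; 1 0 0 0.05 0; 1 0 0 0.03 0; 1 0 0 0.02 0; 1 0 0 0.008 0; 1 0 0 0 0; 1 0 0 0 0"
}}

```text
clock: 36.5
position: [0.5412, 0.1951, 0.1314]
ee_rot: [0.024, 1.0, -0.011, -0.015]
ft_force: [0.0, 0.3, -0.6]
grip_width: 0.209
grasp_force: 51.1
```

>>> {"fn": "arm_command", "kwargs": {
  "series": "1 0 0 0.004 0; 1 0 0 0 0; 1 0 0 0.004 0; 1 0 0 0 0; 1 0 0 0.004 0; 1 0 0 0 0; 1 0 0 0 0; 1 0 0 0 0; 1 0 0 0 0; 1 0 0 0 0"
}}

```text
clock: 37.75
position: [0.5412, 0.195, 0.1285]
ee_rot: [0.024, 1.0, -0.011, -0.014]
ft_force: [-6.7, -2.9, 20.6]
grip_width: 0.21
grasp_force: 52.9
```

The clip bottoms out at z 0.1285 with 20 N, as expected. I ease open while following down.

>>> {"fn": "arm_command", "kwargs": {
  "series": "0.78 0 0 0.001 0; 0.75 0 0 0.001 0; 0.72 0 0 0.001 0; 0.69 0 0 0.001 0; 0.66 0 0 0.001 0; 0.63 0 0 0.001 0; 0.6 0 0 0.001 0; 0.57 0 0 0.001 0; 0.54 0 0 0.001 0; 0.51 0 0 0.001 0"
}}

```text
clock: 39.0
position: [0.5415, 0.1957, 0.1233]
ee_rot: [0.024, 1.0, -0.01, -0.014]
ft_force: [-0.4, 0.5, 9.4]
grip_width: 0.488
grasp_force: 7.2
```

>>> {"fn": "arm_command", "kwargs": {
  "series": "0.49 0 0 0.001 0; 0.47 0 0 0.001 0; 0.45 0 0 0.001 0; 0.43 0 0 0.001 0; 0.41 0 0 0.001 0; 0.39 0 0 0 0; 0.36 0 0 0 0; 0.33 0 0 0 0; 0.28 0 0 0 0; 0.2 0 0 0 0"
}}

```text
clock: 40.25
position: [0.5405, 0.1946, 0.1199]
ee_rot: [0.024, 1.0, -0.011, -0.015]
ft_force: [0.4, 0.0, 0.3]
grip_width: 0.797
grasp_force: 0.0
```

>>> {"fn": "arm_command", "kwargs": {
  "series": "0.1 0 0 0 0; 0 0 0 0 0; 0 0 0 0 0; 0 0 0 -0.08 0; 0 0 0 -0.1 0; 0 0 0 -0.1 0; 0 0 0 -0.08 0; 0 -0.1 -0.1 0 0.05; 0 -0.1 -0.1 0 0.05; 0 0 0 0 0"
}}

```text
clock: 41.5
position: [0.6157, 0.1029, 0.2634]
ee_rot: [0.185, 0.983, -0.015, -0.013]
ft_force: [0.1, 0.6, -0.1]
grip_width: 0.999
grasp_force: 0.0
```

```bash
python3 - <<'E'
from h import *
import pickle
t=shot('top','t13.png');save(t,'t13');s=shot('scene','s13.png');save(s,'s13')
a=cv2.imread('pics/top0.png');b=cv2.imread('pics/t13.png');
# expected clip pixel areas and difference vs before (t12 had the arm there -> use t10/s11)
for n,P in(('end_right',[[.5383,.1951,.133]]),('home origin',[[.5383,.1951,.058]])): print(n,'top',proj(t,P).round(1),'scene',proj(s,P).round(1))
d=cv2.absdiff(cv2.imread('pics/s11.png'),cv2.imread('pics/s13.png')).max(2)
x,y=proj(s,[[.5383,.1951,.1]])[0].astype(int); sub=(d[y-30:y+30,x-40:x+40]>25).astype(np.uint8)
n,l,st,ce=cv2.connectedComponentsWithStats(sub)
for i in range(1,n):
    if st[i,4]>8: print('scene diff',st[i,:2]+[x-40,y-30],st[i,2:],ce[i]+[x-40,y-30])
d=cv2.absdiff(cv2.imread('pics/t11.png'),cv2.imread('pics/t13.png')).max(2)
x,y=proj(t,[[.5383,.1951,.1]])[0].astype(int); sub=(d[y-25:y+25,x-25:x+25]>25).astype(np.uint8)
n,l,st,ce=cv2.connectedComponentsWithStats(sub)
for i in range(1,n):
    if st[i,4]>8: print('top diff',st[i,:2]+[x-25,y-25],st[i,2:],ce[i]+[x-25,y-25])
# corner projections of an ideal home clip: handles top
u=np.array([.0523,.9986,0]);v=np.array([.9986,-.0523,0]);c=np.array([.5383,.1951,0])
Q=[c+i*.012*v+j*.025*u+[0,0,.133] for i in(-1,1) for j in(-1,1)]
print('ideal handle corners top',proj(t,Q).round(1).tolist(),'scene',proj(s,Q).round(1).tolist())
go([.681,.0125,.2],2.9)
E
```

```text
end_right top [[181.6 201.7]] scene [[390.7 192.1]]
home origin top [[186.3 204.8]] scene [[382.3 209.9]]
scene diff [346 170] [17 15 77] [349.67532468 174.36363636]
scene diff [369 170] [ 57  49 887] [400.25253664 184.29425028]
scene diff [379 188] [ 3  9 19] [380.21052632 192.        ]
scene diff [410 203] [ 6 11 25] [412.28 207.08]
scene diff [389 222] [ 2  8 10] [389.5 225.5]
top diff [166 178] [6 2 9] [168.         178.44444444]
top diff [182 178] [ 26  50 784] [194.90561224 206.75382653]
top diff [203 178] [ 5  5 20] [204.95 179.9 ]
top diff [166 181] [ 17  17 132] [171.51515152 189.12878788]
top diff [185 180] [ 4 13 27] [185.96296296 184.40740741]
top diff [170 195] [ 15  33 190] [176.80526316 215.64736842]
ideal handle corners top [[190.2, 206.4], [172.4, 205.4], [190.8, 198.0], [173.1, 196.9]] scene [[379.0, 187.6], [400.9, 188.1], [380.4, 196.3], [402.6, 196.7]]
clock 41.6 pos [0.614  0.1082 0.2634] yaw_y 69.19 | units xyz [-0.245  -0.1593  0.1583] spin 0.3683 j7 1.0
```

>>> {"fn": "arm_command", "kwargs": {
  "series": "0 -0.08 -0.053 0 0; 0 -0.08 -0.053 0 0; 0 -0.085 -0.053 0 0.0525; 0 0 0 0 0.0525; 0 0 0 0 0.0525; 0 0 0 0 0.0525; 0 0 0 0 0.0525; 0 0 0 0 0.0525; 0 0 0 0 0.0525; 0 0 0 0 0"
}}

```text
clock: 42.85
position: [0.6828, 0.0161, 0.2635]
ee_rot: [0.687, 0.727, -0.018, -0.004]
ft_force: [-0.9, 0.5, 0.9]
grip_width: 1.001
grasp_force: 0.0
```

```bash
python3 - <<'E'
from h import *
w=shot('wrist');w=shot('wrist','w14.png');save(w,'w14')
h=cv2.cvtColor(w['pixels'],cv2.COLOR_RGB2HSV);m=cv2.inRange(h,(3,110,40),(15,255,255))
q=proj(w,[[.681,.014,.114],[.681,.014,.065],[.681,-.03,.065],[.681,.04,.065]]).round();print(q.tolist())
n,l,st,ce=cv2.connectedComponentsWithStats(m)
for i in range(1,n):
    if st[i,4]>30: 
        x,y,a,b,_=st[i]; print(st[i],onz(w,[(x,y),(x+a,y+b)],.065).round(4)[:,:2].tolist())
go([.681,.014,.107],2.9)
E
```

```text
[[286.0, 195.0], [287.0, 183.0], [285.0, 220.0], [289.0, 160.0]]
[ 497   91   63  215 3387] [[0.889, 0.1251], [1.0404, -0.1221]]
[282 151  11  26 264] [[0.6732, 0.0493], [0.6871, 0.0215]]
[281 195  11  88 863] [[0.675, 0.0], [0.6951, -0.1119]]
[457 379  24  41 505] [[0.936, -0.2486], [0.9926, -0.3257]]
clock 42.95 pos [0.6828 0.0155 0.2635] yaw_y 3.36 | units xyz [0.004  0.0078 0.3913] spin 0.0026 j7 0.09
```

>>> {"fn": "arm_command", "kwargs": {
  "series": "0 0.004 0.008 0 0.0026; 0 0 0 0.1 0; 0 0 0 0.1 0; 0 0 0 0.1 0; 0 0 0 0.06 0; 0 0 0 0.03 0; 0 0 0 0 0; 0 0 0 0 0; 1 0 0 0 0; 1 0 0 0 0",
  "newtons": 50
}}

```text
clock: 44.2
position: [0.6816, 0.0128, 0.1082]
ee_rot: [0.691, 0.723, -0.018, -0.003]
ft_force: [-4.2, -0.1, 3.9]
grip_width: 0.601
grasp_force: 2.4
```

>>> {"fn": "arm_command", "kwargs": {
  "series": "1 0 0 0 0; 1 0 0 0 0; 1 0 0 0 0; 1 0 0 0 0; 1 0 0 0 0; 1 0 0 0 0; 1 0 0 0 0; 1 0 0 0 0; 1 0 0 0 0; 1 0 0 0 0"
}}

```text
clock: 45.45
position: [0.6823, 0.0126, 0.1102]
ee_rot: [0.691, 0.723, -0.017, -0.003]
ft_force: [-3.7, -0.9, 13.5]
grip_width: 0.21
grasp_force: 51.7
```

>>> {"fn": "arm_command", "kwargs": {
  "series": "1 0 0 -0.05 0; 1 0 0 -0.1 0; 1 0 0 -0.1 0; 1 0 0 -0.1 -0.054; 1 0 0 -0.02 -0.054; 1 0 0 0 -0.054; 1 0 0 0 -0.054; 1 0 0 0 -0.054; 1 0 0 0 -0.054; 1 0 0 0 -0.054"
}}

```text
clock: 46.7
position: [0.6859, 0.0158, 0.2564]
ee_rot: [0.166, 0.986, -0.013, -0.013]
ft_force: [-1.4, 1.1, -0.4]
grip_width: 0.213
grasp_force: 50.5
```

```bash
python3 - <<'E'
from h import *
o=manip.get_obs();print(o['grip_width'],o['grasp_force'])
go([.552,.4029,.25],87)
E
```

```text
0.21262731205443194 50.54628074169159
clock 46.7 pos [0.6859 0.0158 0.2564] yaw_y 70.96 | units xyz [0.6322 0.8057 0.0051] spin -0.0891 j7 1.2
```

>>> {"fn": "arm_command", "kwargs": {
  "series": "1 0.07 0.09 0 0; 1 0.07 0.09 0 0; 1 0.07 0.09 0 0; 1 0.07 0.09 0 0; 1 0.07 0.09 0 0; 1 0.07 0.09 0 0; 1 0.07 0.09 0 0; 1 0.07 0.09 0 0; 1 0.07 0.085 0 0; 1 0 0 0 0"
}}

```text
clock: 47.95
position: [0.552, 0.4078, 0.2514]
ee_rot: [0.165, 0.986, -0.012, -0.014]
ft_force: [-0.6, -0.5, -0.1]
grip_width: 0.211
grasp_force: 50.5
```

```bash
python3 - <<'E'
from h import *
go([.552,.4029,.132],87)
E
```

```text
clock 47.95 pos [0.552  0.4078 0.2514] yaw_y 71.02 | units xyz [-0.011  -0.0028  0.2986] spin -0.0888 j7 0.56
```

>>> {"fn": "arm_command", "kwargs": {
  "series": "1 -0.011 -0.003 0 0; 1 0 0 0 -0.0444; 1 0 0 0 -0.0444; 1 0 0 0.07 0; 1 0 0 0.08 0; 1 0 0 0.07 0; 1 0 0 0.05 0; 1 0 0 0.02 0; 1 0 0 0.008 0; 1 0 0 0 0"
}}

```text
clock: 49.2
position: [0.5559, 0.3999, 0.1336]
ee_rot: [0.029, 0.999, -0.009, -0.014]
ft_force: [1.3, 7.0, 0.6]
grip_width: 0.213
grasp_force: 51.1
```

>>> {"fn": "arm_command", "kwargs": {
  "series": "1 0 0 0.004 0; 1 0 0 0 0; 1 0 0 0.004 0; 1 0 0 0 0; 1 0 0 0.004 0; 1 0 0 0 0; 1 0 0 0 0; 1 0 0 0 0; 1 0 0 0 0; 1 0 0 0 0"
}}

```text
clock: 50.45
position: [0.5562, 0.4009, 0.1302]
ee_rot: [0.029, 0.999, -0.008, -0.013]
ft_force: [0.0, 8.9, 6.5]
grip_width: 0.209
grasp_force: 51.7
```

A side force shows the clip sitting about 3 mm off. I lift slightly, shift and re-seat.

>>> {"fn": "arm_command", "kwargs": {
  "series": "1 0 0 -0.02 0; 1 0 0 -0.02 0; 1 0 0 -0.01 0; 1 0 0 0 0; 1 0 0 0 0; 1 0 0 0 0; 1 0 0 0 0; 1 0 0 0 0; 1 0 0 0 0; 1 0 0 0 0"
}}

```text
clock: 51.7
position: [0.5554, 0.3984, 0.1472]
ee_rot: [0.03, 0.999, -0.011, -0.015]
ft_force: [-0.7, 0.0, -1.1]
grip_width: 0.212
grasp_force: 50.6
```

```bash
python3 - <<'E'
from h import *
o=manip.get_obs();print(o['ft_force'])
go([.552,.4029,.132],87)
for n,f in(('wrist','w15'),('top','t15'),('scene','s15')): save(shot(n,f+'.png'),f)
E
```

```text
[-0.69335352  0.04197004 -1.12909264]
clock 51.7 pos [0.5554 0.3984 0.1472] yaw_y 86.63 | units xyz [0.0081 0.0116 0.0379] spin -0.0021 j7 0.84
```

>>> {"fn": "arm_command", "kwargs": {
  "series": "1 0.008 0.0116 0 0; 1 0 0 0 0; 1 0 0 0.015 0; 1 0 0 0.015 0; 1 0 0 0.008 0; 1 0 0 0 0; 1 0 0 0.004 0; 1 0 0 0.004 0; 1 0 0 0 0; 1 0 0 0 0"
}}

```text
clock: 53.1
position: [0.5521, 0.403, 0.1293]
ee_rot: [0.03, 0.999, -0.011, -0.015]
ft_force: [-1.3, -0.7, 4.2]
grip_width: 0.208
grasp_force: 51.0
```

Side force is gone. I press home, then ease open.

>>> {"fn": "arm_command", "kwargs": {
  "series": "1 0 0 0.003 0; 1 0 0 0.003 0; 1 0 0 0 0; 1 0 0 0 0; 1 0 0 0 0; 0.78 0 0 0.001 0; 0.75 0 0 0.001 0; 0.72 0 0 0.001 0; 0.69 0 0 0.001 0; 0.66 0 0 0.001 0"
}}

```text
clock: 54.35
position: [0.553, 0.4033, 0.1264]
ee_rot: [0.03, 0.999, -0.01, -0.014]
ft_force: [-0.7, -1.8, 12.5]
grip_width: 0.34
grasp_force: 7.8
```

>>> {"fn": "arm_command", "kwargs": {
  "series": "0.63 0 0 0.001 0; 0.6 0 0 0.001 0; 0.57 0 0 0.001 0; 0.54 0 0 0.001 0; 0.51 0 0 0.001 0; 0.49 0 0 0.001 0; 0.47 0 0 0.001 0; 0.45 0 0 0.001 0; 0.43 0 0 0.001 0; 0.41 0 0 0 0"
}}

```text
clock: 55.6
position: [0.5514, 0.4027, 0.1204]
ee_rot: [0.029, 0.999, -0.011, -0.015]
ft_force: [1.2, 2.0, 1.1]
grip_width: 0.591
grasp_force: 1.1
```

>>> {"fn": "arm_command", "kwargs": {
  "series": "0.39 0 0 0 0; 0.36 0 0 0 0; 0.33 0 0 0 0; 0.28 0 0 0 0; 0.2 0 0 0 0; 0.1 0 0 0 0; 0 0 0 0 0; 0 0 0 0 0; 0 0 0 -0.06 0; 0 0 0 -0.1 0"
}}

```text
clock: 56.85
position: [0.553, 0.4035, 0.184]
ee_rot: [0.029, 0.999, -0.012, -0.016]
ft_force: [0.7, 0.3, -0.9]
grip_width: 1.0
grasp_force: 0.0
```

>>> {"fn": "arm_command", "kwargs": {
  "series": "0 0 0 -0.1 0; 0 0 -0.05 -0.1 0; 0 0.08 -0.1 0 0; 0 0.08 -0.1 0 0; 0 0 -0.1 0 0; 0 0 -0.06 0 0; 0 0 0 0 0; 0 0 0 0 0; 0 0 0 0 0; 0 0 0 0 0"
}}

```text
clock: 58.1
position: [0.4825, 0.2466, 0.2701]
ee_rot: [0.029, 0.999, -0.011, -0.015]
ft_force: [-1.0, 0.1, -0.9]
grip_width: 0.999
grasp_force: 0.0
```

Numeric check of both clips: edges in the scene and wrist views against where home clips should project.

```bash
python3 - <<'E'
from h import *
w=shot('wrist','w16.png');save(w,'w16');s=shot('scene','s16.png');save(s,'s16')
u=np.array([.0523,.9986,0]);v=np.array([.9986,-.0523,0])
for nm,c in(('right',[.5383,.1951,0]),('left',[.5491,.4029,0])):
    c=np.array(c)
    for cn,cam in(('wrist',w),('scene',s)):
        for z in(.133,.143):
            print(nm,cn,z,proj(cam,[c+i*.012*v+j*.025*u+[0,0,z] for i,j in((-1,-1),(1,-1),(1,1),(-1,1))]).round(1).tolist())
for nm,c in(('right',[.5383,.1951,.12]),('left',[.5491,.4029,.12])):
    g=cv2.cvtColor(w['pixels'],cv2.COLOR_RGB2GRAY);x,y=proj(w,[c])[0].astype(int)
    print(nm,'wrist origin',x-45,y-33)
    for r in range(y-33,y+34,3): print(r,' '.join('%3d'%g[r,k] if 0<=k<560 else ' --' for k in range(x-45,x+46,3)))
E
```

```text
right wrist 0.133 [[211.0, 250.1], [212.6, 272.7], [263.1, 273.2], [262.6, 250.4]]
right wrist 0.143 [[208.2, 254.3], [210.0, 277.6], [262.2, 278.1], [261.6, 254.7]]
right scene 0.133 [[379.0, 187.6], [380.4, 196.3], [402.6, 196.7], [400.9, 188.1]]
right scene 0.143 [[380.1, 185.0], [381.5, 193.7], [403.9, 194.2], [402.2, 185.5]]
left wrist 0.133 [[427.7, 250.8], [424.8, 273.7], [475.4, 273.5], [479.3, 250.7]]
left wrist 0.143 [[432.6, 255.0], [429.4, 278.6], [481.7, 278.4], [485.9, 254.9]]
left scene 0.133 [[470.2, 189.5], [472.9, 198.2], [495.1, 198.6], [492.1, 189.9]]
left scene 0.143 [[472.2, 186.9], [474.9, 195.6], [497.4, 196.1], [494.3, 187.3]]
right wrist origin 194 223
223 135 109 135 133 135 134 134 118  83  83  84  86  82  82  85 116 154  98 164 128 143 166 151 151 149 150 150 150 150 147 138
226 128 106 132 133 133 136 134 121  84  82  85  84  84  83  83 109 152 102 164 125  93 161 150 150 151 150 149 150 149 146 143
229 144 121 132 137 137 137 136 123  85  87  87  84  86  84  84  98 153  96 163 125  92 152 152 148 149 150 151 150 148 148 145
232 150 134 129 133 134 134 1
[... 4800 characters left out ...]
 139 138 138 139 138 137 139 127 110 138 137 138 136 139 136
277  86  87  87  86  45  27  35  58  61 146 148 136 137 139 138 139 137 137 138 138 137 136 136 135 136 133 135 136 134 134 133
280  56  87  87  87  80  28  25  31  62 150 144 135 134 134 134 138 136 136 135 136 137 136 138 137 136 136 138 135 136 136 136
283  20  72  88  88  88  76  21  26  50 150 142 138 139 140 138 138 140 137 136 136 138 137 136 138 135 132 133 135 134 135 134
286  20  30  82  88  86  86  68  18  22 102 139 139 137 138 135 137 137 137 136 135 138 138 136 138 136 138 136 138 136 137 137
289  13  16  48 101 103  93  84  43  21  23  93 127 135 138 136 137 138 138 138 137 138 137 137 135 137 136 140 137 137 137 137
```

Both clips' handle corners match the home projection: left (477,252)/(472,274) and right (211,252), against 10 mm-raised predictions that clearly differ. I hand in.

```bash
python3 -c "
from h import *
print(manip.hand_in())"
```

```text
the job is handed in; nothing more can be done
None
```

I handed the job in with both tartlets standing in the carrier, the cover on with its tabs inside the end walls, and a clip pushed home over each end; the system returned no verdict, and by my own measurements every step met its limits.

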